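# Make up the coffee tray and the seasoning board

## Task

Make up the two serving boards from the stock standing between them. On the board with the long cork strip goes the coffee kit: the cup centred on the larger round inlay, the glass centred on the smaller one, and the teaspoon lying centred along the strip; on the other board goes the seasoning kit: the taller mill centred on the larger inlay and the spice jar centred on the smaller one. Everything is to stand upright (only the teaspoon lies), nothing may be knocked over, and the shorter mill stays where it is.

Things in the scene. Friction and masses are not known exactly. Their poses are not given: they have to be found in the camera images.
- coffee_tray: Fixed dark wooden board, 170 (x) x 210 (y) x 12 mm, no rim, the one with a cork strip. Origin: centre of the underside; x away from the robot, y left (turned up to 0.2 rad). Cork inlays, flush with the top (z = 12): larger round, 70 mm wide, at x 30, y 50, for the cup; smaller, 50 mm, at x 30, y -50, for the glass; strip 30 x 150 mm along y, centred at x -50, y 0, for the teaspoon.
- seasoning_board: Fixed dark wooden board, 110 (x) x 210 (y) x 12 mm, no rim, without a strip. Origin: centre of the underside; x away from the robot, y left (turned up to 0.2 rad). Round cork inlays, flush with the top (z = 12 mm): the larger, 68 mm wide, at x 0, y 50, for the taller mill; the smaller, 50 mm, at x 0, y -50, for the spice jar.
- cup: Loose small white cup, upright, 49 mm tall, 60 mm wide at the rim, tapering to a foot 42 mm wide, about 0.13 kg. Origin on the round axis at the underside, z up. One handle sticks out along -y to 54 mm from the axis, 12 mm wide. Grip from above across the body (about 57 mm wide 35 mm up), clear of the handle.
- teaspoon: Loose metal teaspoon lying flat, 130 mm long along its x, 27 mm wide at the bowl, 11 mm high at most, to be gripped from above across its middle (fingers closing along its y). Origin at the middle of its length on the underside, z up. About 0.02 kg.
- glass_tumbler: Loose plain clear glass tumbler without a handle, standing upright: 61 mm tall, 48 mm across at the rim, 38 mm at the foot. Origin at the centre of the underside, z up. About 0.07 kg.
- tall_mill: Loose pepper mill of light wood, the taller of the two mills: 170 mm tall, 58 mm across at the widest; its round head, 50 mm across, spans 123 to 159 mm above the foot (it does not turn), with a small metal knob above. Origin at the centre of the underside, z up. About 0.18 kg.
- spice_jar: Loose glass spice jar with a red screw cap, 106 mm tall, 45 mm across at the cap (85 to 106 mm up), 42 mm below it. Origin at the centre of the underside, z up. About 0.11 kg.
- short_mill: Loose mill of dark wood, the shorter of the two: 140 mm tall, 58 mm across. It belongs to neither board and stays where it stands. Origin at the centre of the underside, z up.
Not all that is in view belongs to the job. What is shaped like the short_mill but green is not meant.

How it is judged:
By the outcome, as a careful person would: the job done as asked, in the order asked, and still so for the second after the job is handed in, with the robot touching nothing.
It also fails if it takes over 138 s, if anything falls off the work surface, if the arm or the gripper's body presses on something with over 40 N, if the wrist force passes 120 N, or if a joint passes its speed limit or range.

## Robot

A 6-joint arm with a two-finger parallel gripper is mounted at the origin on a cart in front of the work surface, level with it; the furniture and walls round the work are solid. World frame = base frame: x ahead of the robot, y to its left, z up, the work surface at z = 0. Lengths are in mm, angles in rad, forces in N, time in s.
With the tool pointing down it reaches from about 350 to 875 mm from the base axis. Payload 4.2 kg.
Tool frame: the origin (TCP) lies midway between the tips of the shut fingers; the grasp point (between the pads) lies 19 mm behind it; z points along the fingers, y is the line along which they close (so a half turn about z gives the same grasp; the last joint's range is limited). The gripper opens to 85 mm and grips with 20 to 120 N. Pads are 22 mm wide; open, the fingers measure 114 mm over their backs; the gripper's body (76 mm by 85 mm) begins 54 mm behind the grasp point. The pads swing forward as they close: fully open they stand 13 mm farther back than shut.
Start: joints at [-0.862, 0.385, 0.008, 0, -1.194, -0.259], TCP at [271.752, -562.805, 198.212] pointing down, gripper open.
Joint ranges: [-3.14, 3.14], [-1.21, 2.06], [-1.07, 1.41], [-3.16, 2.05], [-2.99, -0.16], [-3.1, 3.1]. Speed limits (rad/s): [2.79, 2.79, 3.14, 3.14, 3.14, 3.14].

## Interface

Orientations are given as a unit quaternion [x, y, z, w].
In Python, from bench import arm gives the robot as it stands.
- The arm moves only by the tool send_rows, never from a script. Its argument "targets" is a list of rows, each an object of numbers: "gripper": the gripper command: -1 is fully open, 1 is shut, values between are in proportion; "x", "y", "z": the shift along the tool's x, y, z in cm; "ax", "ay", "az": the turn, a rotation vector about the tool's x, y, z in degrees. A call has 1 to 5 rows; each row shifts and turns the commanded pose from where the row before left it, along the tool's axes as they then stand; what a row does not reach is not made up. A row lasts 1/12 s, in which the tool goes at most 41.7 mm and 7.16 degrees, less where a joint would pass 70% of its speed; a pose out of reach is approached as far as the arm can. A call is refused whole if a number of a shift passes 4.17 or a number of a turn 7.16, either way. A call with a gripper value outside its range is refused whole. The fingers move at their own pace and stop on an object; the grip force is fixed at half the most. Time passes only in rows, so rows that do not move let the fingers close. It gives the time, the measured TCP pose, the force, the opening and the grip force at its end, in the units of the state.
- arm.read_state(): the state, without advancing time (a new reading comes with each control period).
- arm.get_image(name): name is "scene" or "top" or "wrist"; returns (picture, depth): 420x560x3 uint8, red, green, blue; 420x560 float32, mm along the optical axis (not along the pixel's ray), 0 where there is no reading.
- arm.camera_model(name): a dict with "fx", "fy", "cx", "cy" (pixels), "cam_to_world" (4x4, takes a point from camera to world coordinates). Camera axes: x right, y down, z forward; pixel columns grow to the right and rows downward; lengths in mm; the calibration is good to about 2 mm. A picture is of the moment at which its call begins: read the wrist's pose just before it. camera_model takes no time and is no camera call; for the wrist camera it gives the pose at the moment of the call.
- arm.job_done(): hands the job in; it is judged then, once.
Trained networks look in the newest picture that a camera, given by its name, has taken for a name from the list of things; names that differ only in an ending like _2 or _b are one class to them, and where a whole thing is asked for, a point or a joint stands for the part that bears it (a point fixed in the world has none). Each returns a list of dicts, best first, with "score" (0 to 1); they miss things now and then, are a little off and sometimes report something else, mostly with a low value. They report only what shows in the picture. A call takes as long as a camera call. They do not tell look-alikes from the thing itself.
- arm.boxes_of(camera, thing): "rect" ([left, top, width, height] in pixels, round what is visible of it).
The state is a dict: "clock": time; "joints": joint angles; "joint_vel": joint speeds; "joint_efforts": joint torques, N m; "position": TCP position; "ee_rot": TCP orientation; "contact_force": force on the tool from outside, world axes, zero at the start; "wrist_torque": the same for the moment, N m; "gripper_width": finger opening in mm; "grasp_force": force on a finger pad.
Only numpy, scipy, OpenCV 4.12 (cv2) and the standard library are available. Lean on these libraries where they do the work, as an engineer would, in place of code of your own. Each camera call takes 0.05 s, during which the arm holds its last target. There are 200 camera calls.

## Working session

There is one attempt and no reset: what is moved stays moved. The work goes in short steps, Python scripts to look and compute and a tool call to move; the robot and the scene stay as the last step left them, time stands still between calls to the robot, and variables do not carry over. Pictures are saved under pics/ and viewed, at most 14 in all, crops included, and the job is handed in when it is done.

Besides the shell and the picture viewer there is one more tool, called after ">>>" by a JSON object that holds its "method" and its "body", one argument or row to a line. send_rows: Moves the arm, as the interface text tells. Its arguments: {"type":"object","properties":{"targets":{"type":"array"}},"required":["targets"]}

```bash
mkdir -p pics; ls; cat > h.py <<'E'
import numpy as np, cv2
from bench import arm
def shot(cam,fn=None):
    im,d=arm.get_image(cam)
    if fn: cv2.imwrite(f'pics/{fn}.png',im[:,:,::-1])
    return im,d,arm.camera_model(cam)
def cloud(d,m):
    v,u=np.mgrid[0:d.shape[0],0:d.shape[1]]
    P=np.stack([(u-m['cx'])/m['fx']*d,(v-m['cy'])/m['fy']*d,d,np.ones_like(d)],-1)
    return (P@np.array(m['cam_to_world']).T)[...,:3]
def proj(p,m):
    q=np.linalg.inv(np.array(m['cam_to_world']))@np.r_[p,1]
    return m['fx']*q[0]/q[2]+m['cx'],m['fy']*q[1]/q[2]+m['cy']
E
python3 - <<'E'
from h import *
s=arm.read_state();print({k:np.round(v,3) for k,v in s.items()})
for c in ['top','scene']:
    im,d,m=shot(c,c+'0');P=cloud(d,m);np.savez('/tmp/'+c,im=im,d=d,P=P)
    print(c,np.round(m['cam_to_world'],2).tolist(),m['fx'])
    for t in ['coffee_tray','seasoning_board','cup','teaspoon','glass_tumbler','tall_mill','spice_jar','short_mill']:
        for b in arm.boxes_of(c,t)[:3]:
            x,y,w,h=b['rect'];u,v=int(x+w/2),int(y+h/2)
            print(t,round(b['score'],2),np.round(b['rect']),np.round(P[v,u]))
E
```

```text
pics
{'clock': np.float64(0.0), 'joints': array([-8.620e-01,  3.860e-01,  7.000e-03, -1.000e-03, -1.194e+00,
       -2.590e-01]), 'joint_vel': array([-0.   ,  0.   ,  0.   ,  0.   , -0.001, -0.   ]), 'joint_efforts': array([-1.0000e-03, -3.9229e+01,  1.8840e+01,  4.1860e+00, -5.0000e-03,
       -0.0000e+00]), 'position': array([ 271.459, -562.213,  197.093]), 'ee_rot': array([-0.223,  0.975,  0.001, -0.   ]), 'contact_force': array([-0.355, -0.358, -0.296]), 'wrist_torque': array([-0.006, -0.035, -0.006]), 'grasp_force': np.float64(0.0), 'gripper_width': np.float64(85.24)}
top [[-0.03, -0.98, 0.2, 301.11], [-1.0, 0.03, -0.0, 68.78], [-0.0, -0.2, -0.98, 996.39], [0.0, 0.0, 0.0, 1.0]] 384.9211402722426
coffee_tray 0.56 [387. 180.  83.  81.] [ 461. -322.   11.]
seasoning_board 0.84 [135. 198.  84.  50.] [471. 332.   8.]
cup 0.55 [339. 175.  27.  32.] [ 545. -131.    7.]
teaspoon 0.72 [232. 193.  48.  14.] [532. 126.  -3.]
teaspoon 0.7 [296. 207.  29.  34.] [436.  -4. 154.]
glass_tumbler 0.74 [345. 225.  20.  22.] [ 424. -130.   13.]
tall_mill 0.92 [295. 208.  31.  36.] [431.  -4. 154.]

[... 157 characters left out ...]
. 123.]
short_mill 0.76 [ 84. 230.  38.  26.] [413. 479.  96.]
scene [[0.47, -0.6, 0.65, -310.52], [-0.88, -0.31, 0.36, -336.97], [-0.01, -0.74, -0.67, 860.44], [0.0, 0.0, 0.0, 1.0]] 407.1548463669611
coffee_tray 0.7 [360. 237.  96.  78.] [ 455. -321.   17.]
seasoning_board 0.56 [175. 178.  34.  32.] [474. 392.  17.]
cup 0.77 [340. 214.  20.  21.] [ 569. -118.   19.]
teaspoon 0.67 [258. 203.  29.  13.] [535. 124.  12.]
glass_tumbler 0.61 [325. 244.  17.  23.] [ 398. -132.   58.]
tall_mill 0.6 [292. 200.  17.  46.] [433. -18.  95.]
spice_jar 0.94 [307. 188.  16.  37.] [543. -13.  69.]
short_mill 0.83 [141. 161.  23.  39.] [411. 486.  80.]
short_mill 0.79 [247. 194.  18.  44.] [422. 115.  73.]
```

```bash
python3 - <<'E'
import cv2
a=cv2.imread('pics/top0.png')
cv2.imwrite('pics/topc.png',cv2.resize(a[150:290,70:490],(800,267),interpolation=cv2.INTER_CUBIC))
a=cv2.imread('pics/scene0.png')
cv2.imwrite('pics/scc.png',cv2.resize(a[130:340,110:480],None,fx=2.1,fy=2.1,interpolation=cv2.INTER_CUBIC))
E
```

```text
(no output)
```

View pics/topc.png

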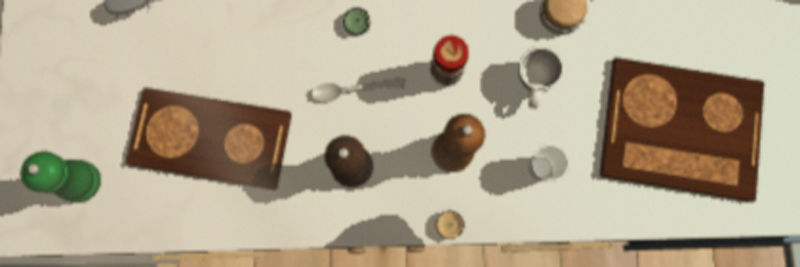

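View pics/scc.png

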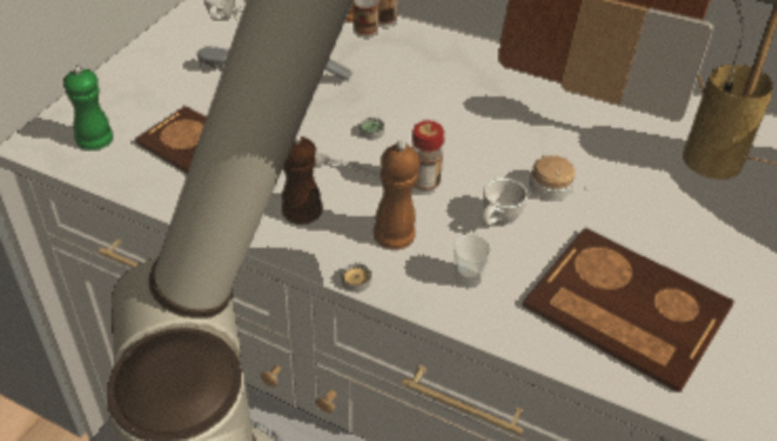

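The top view (crop pixels) shows:
- **Mills:** light-brown mill with head at (463,132), dark mill at (349,160), and a green decoy at (60,178).
- **Other stock:** red-cap jar (450,58), cup (541,70) with its handle towards the robot, glass (548,163), spoon (335,92).
- **Boards:** the strip board is on the right, the seasoning board on the left.

The brown mill (height about 154 or more at the head, against about 123 for the dark one) is the tall mill.

```bash
cat >> h.py <<'E'
def onplane(u,v,z,m):
    T=np.array(m['cam_to_world']);d=T[:3,:3]@np.array([(u-m['cx'])/m['fx'],(v-m['cy'])/m['fy'],1.]);o=T[:3,3]
    return o+d*(z-o[2])/d[2]
def cork(im,m,z=12,lo=(8,70,95),hi=(22,255,255),amin=60):
    h=cv2.cvtColor(im,cv2.COLOR_RGB2HSV);k=cv2.inRange(h,lo,hi)
    k=cv2.morphologyEx(k,cv2.MORPH_CLOSE,np.ones((3,3)))
    out=[]
    for c in cv2.findContours(k,cv2.RETR_EXTERNAL,cv2.CHAIN_APPROX_NONE)[0]:
        if cv2.contourArea(c)<amin: continue
        Q=np.array([onplane(p[0][0],p[0][1],z,m)[:2] for p in c],np.float32)
        (x,y),(w,hh),a=cv2.minAreaRect(Q)
        mm=cv2.moments(Q);out.append((np.array([mm['m10'],mm['m01']])/mm['m00'],w,hh,a,cv2.boundingRect(c)))
    return out
def tray(big,small,kind):
    x=30 if kind=='c' else 0
    d=small-big;a=np.arctan2(d[1],d[0])+np.pi/2
    R=np.array([[np.cos(a),-np.sin(a)],[np.sin(a),np.cos(a)]])
    return (big+small)/2-R@[x,0],a,R
E
python3 - <<'E'
from h import *
m=arm.camera_model('top');z=np.load('/tmp/top.npz');im,P=z['im'],z['P']
for r in cork(im,m):print(np.round(r[0],1),np.round(r[1:4],1),r[4])
def near(c,r,zl,zh):
    k=(np.hypot(P[...,0]-c[0],P[...,1]-c[1])<r)&(P[...,2]>zl)&(P[...,2]<zh);q=P[k]
    return q
for n,c,r,zl,zh in [('cup',(545,-131),60,30,60),('glass',(424,-130),50,20,75),('mill',(431,-4),50,125,165),('knob',(431,-4),50,163,180),('jar',(540,2),40,95,115),('jarcork',(610,-180),60,20,150),('smill',(424,127),50,100,130),('spoon',(532,126),90,3,14)]:
    q=near(c,r,zl,zh)
    if len(q)<5: print(n,len(q));continue
    (x,y),R=cv2.minEnclosingCircle(q[:,:2].astype(np.float32))
    print(n,len(q),'ctr',round(x),round(y),'r',round(R),'min',np.round(q.min(0)),'max',np.round(q.max(0)),'mean',np.round(q.mean(0)))
E
```

```text
[ 213.9 -571.4] [142.7 143.1  80.4] (501, 296, 59, 61)
[285. 720.] [93.9 36.5 88.5] (0, 293, 38, 16)
[ 293.6 -553.4] [ 29.8 163.7   0.2] (495, 277, 65, 14)
[181.9 282.3] [3.2340e+02 1.2015e+03 3.0000e-01] (0, 276, 483, 144)
[347.4   0.4] [33.1 32.6 88.5] (299, 261, 14, 14)
[ 420.8 -316. ] [155.8  37.   78.8] (397, 224, 62, 24)
[469.1 -35.2] [38.9 76.3 87.6] (309, 210, 16, 30)
[ 454.4 -421.7] [10.  72.7 78.7] (464, 209, 6, 28)
[464.4 226.4] [13.8 76.  78.9] (213, 209, 10, 29)
[ 489.5 -380.2] [54.5 56.5 83.8] (439, 198, 22, 22)
[479.4 328.7] [178.9 105.4  69.9] (140, 197, 69, 50)
[ 507.6 -277.3] [ 76.1 108.5  16.8] (391, 188, 35, 37)
[586.5 -11.7] [29.2 35.9 88.4] (301, 168, 12, 14)
[ 648.  -177.7] [53.7 56.9 86.2] (357, 143, 21, 21)
[ 765.8 -689.9] [47.  56.5 61.7] (539, 100, 21, 18)
[ 850.6 -611.7] [74.8 71.6 81.9] (504, 69, 28, 24)
[907.3 264.7] [60.4 27.2 83.6] (192, 64, 22, 10)
[ 870.6 -712.4] [55.6 91.6 80.4] (539, 61, 21, 32)
[1063.6  192.8] [59.4 54.  77.8] (219, 11, 21, 19)
[1062.1   78.1] [58.8 54.  74.3] (260, 10, 20, 20)
cup 235 ctr 537 -126 r 41 min [ 497. -158.   30.] max [578. -98.  52.] mean [ 541. -128.   43.]
glass 217 ctr 420 -129 r 24 min [ 396. -153.   20.] max [ 443. -105.   62.] mean [ 422. -133.   45.]
mill 357 ctr 446 -12 r 25 min [422. -37. 132.] max [471.  11. 165.] mean [444. -11. 151.]
knob 23 ctr 446 -13 r 6 min [441. -19. 164.] max [451.  -8. 171.] mean [446. -13. 168.]
jar 270 ctr 557 -4 r 22 min [536. -25.  95.] max [579.  18. 110.] mean [557.  -4. 104.]
jarcork 505 ctr 612 -166 r 57 min [ 556. -198.   20.] max [ 668. -131.   52.] mean [ 626. -164.   38.]
smill 339 ctr 429 131 r 25 min [404. 107. 110.] max [454. 156. 130.] mean [427. 130. 122.]
spoon 218 ctr 532 125 r 89 min [468.  48.   3.] max [621. 213.  13.] mean [543. 124.   6.]
```

>>> {"method": "send_rows", "body": {
  "targets": [
    {"az":6.45,"z":-3,"gripper":-1},
    {"az":6.45,"z":-3,"gripper":-1},
    {"az":6.45,"z":-3,"gripper":-1},
    {"az":6.45,"z":-3,"gripper":-1}
  ]
}}

```text
$.targets[0]: bad value
```

>>> {"method": "send_rows", "body": {
  "targets": [
    {"x":-2.3,"y":3.3,"gripper":-1},
    {"x":-2.3,"y":3.3,"gripper":-1},
    {"x":-2.3,"y":3.3,"gripper":-1},
    {"x":-2.3,"y":3.3,"gripper":-1},
    {"x":-2.3,"y":3.3,"gripper":-1}
  ]
}}

```text
$.targets[0]: bad value
```

>>> {"method": "send_rows", "body": {
  "targets": [
    {"x":-2.3,"y":3.3,"gripper":-1},
    {"x":-2.3,"y":3.3,"gripper":-1},
    {"gripper":-1},
    {"gripper":-1}
  ]
}}

```text
$.targets[0]: bad value
```

>>> {"method": "send_rows", "body": {
  "targets": [
    {"gripper":-1,"x":0,"y":0,"z":-3,"ax":0,"ay":0,"az":6.45},
    {"gripper":-1,"x":0,"y":0,"z":-3,"ax":0,"ay":0,"az":6.45},
    {"gripper":-1,"x":0,"y":0,"z":-3,"ax":0,"ay":0,"az":6.45},
    {"gripper":-1,"x":0,"y":0,"z":-3,"ax":0,"ay":0,"az":6.45}
  ]
}}

```text
clock: 1.23
position: [271.5, -562.6, 319.7]
ee_rot: [0.003, 1.0, 0.0, -0.0]
contact_force: [0.8, -0.2, 0.8]
gripper_width: 85.1
grasp_force: 0.0
```

>>> {"method": "send_rows", "body": {
  "targets": [
    {"gripper":-1,"x":-2.3,"y":3.3,"z":0,"ax":0,"ay":0,"az":0},
    {"gripper":-1,"x":-2.3,"y":3.3,"z":0,"ax":0,"ay":0,"az":0},
    {"gripper":-1,"x":-2.3,"y":3.3,"z":0,"ax":0,"ay":0,"az":0},
    {"gripper":-1,"x":-2.3,"y":3.3,"z":0,"ax":0,"ay":0,"az":0},
    {"gripper":-1,"x":-2.3,"y":3.3,"z":0,"ax":0,"ay":0,"az":0}
  ]
}}

```text
clock: 1.65
position: [387.4, -396.3, 318.4]
ee_rot: [0.001, 1.0, -0.0, 0.0]
contact_force: [0.9, -0.7, -0.2]
gripper_width: 85.5
grasp_force: 0.0
```

>>> {"method": "send_rows", "body": {
  "targets": [
    {"gripper":-1,"x":-2.3,"y":3.3,"z":0,"ax":0,"ay":0,"az":0},
    {"gripper":-1,"x":-2.3,"y":3.3,"z":0,"ax":0,"ay":0,"az":0},
    {"gripper":-1,"x":0,"y":0,"z":0,"ax":0,"ay":0,"az":0},
    {"gripper":-1,"x":0,"y":0,"z":0,"ax":0,"ay":0,"az":0}
  ]
}}

```text
clock: 1.98
position: [434.0, -330.2, 318.4]
ee_rot: [-0.002, 1.0, -0.0, 0.0]
contact_force: [0.2, 0.2, 0.5]
gripper_width: 85.6
grasp_force: 0.0
```

```bash
python3 - <<'E'
from h import *
print(arm.read_state()['position'])
im,d,m=shot('wrist','w1');np.savez('/tmp/w1',im=im,d=d,P=cloud(d,m));import pickle;pickle.dump(m,open('/tmp/w1.pkl','wb'))
print(np.round(m['cam_to_world'],2).tolist(),m['fx'])
for r in cork(im,m,amin=800):print(np.round(r[0],1),np.round(r[1:4],1),r[4])
E
```

```text
[ 433.98045871 -330.17378994  318.40926403]
[[-0.0, 0.96, 0.3, 358.5], [1.0, 0.0, 0.0, -330.86], [0.0, 0.3, -0.96, 493.55], [0.0, 0.0, 0.0, 1.0]] 377.0320708312565
[ 490.  -379.7] [54.6 54.2 43.8] (222, 175, 42, 41)
[ 507.6 -276.6] [ 75.3 110.7  18.4] (289, 167, 75, 69)
[ 421.2 -315.1] [155.5  35.5  78.7] (230, 118, 125, 50)
[ 306.3 -596.9] [2.290e+01 1.306e+02 1.000e-01] (0, 34, 110, 22)
[ 292.6 -246.9] [6.520e+01 5.214e+02 1.000e-01] (116, 0, 444, 62)
[ 268.3 -591.3] [1.860e+01 1.246e+02 1.000e-01] (0, 0, 108, 19)
```

View pics/w1.png

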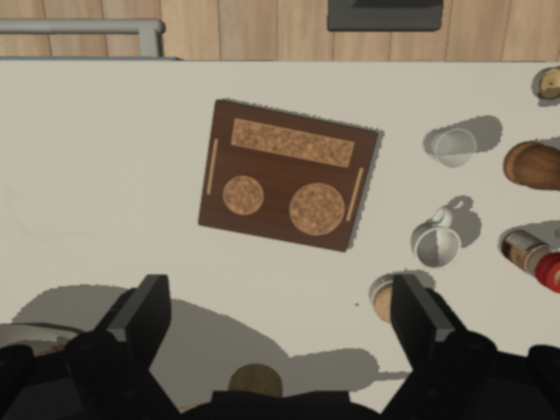

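The wrist view agrees with the top view. It shows the strip at (292,143), the larger inlay at (317,209) and the smaller at (243,195), with the cup at (437,247) and its handle up at (443,213), and the glass at (456,147).

```bash
python3 - <<'E'
from h import *
import pickle
m=pickle.load(open('/tmp/w1.pkl','rb'));z=np.load('/tmp/w1.npz');im,P=z['im'],z['P']
for n,c,r,zl,zh in [('cup',(548,-128),33,40,53),('cuphandle',(505,-125),18,15,53),('glass',(420,-130),40,50,66),('jarcork',(640,-176),60,30,80)]:
    k=(np.hypot(P[...,0]-c[0],P[...,1]-c[1])<r)&(P[...,2]>zl)&(P[...,2]<zh);q=P[k]
    if len(q)<5: print(n,len(q));continue
    (x,y),R=cv2.minEnclosingCircle(q[:,:2].astype(np.float32))
    print(n,len(q),round(x,1),round(y,1),'r',round(R,1),np.round(q.min(0)),np.round(q.max(0)))
for u,v,zz in [(437,247,49),(456,147,61)]: print(np.round(onplane(u,v,zz,m)))
E
```

```text
cup 684 547.9 -127.3 r 32.8 [ 515. -158.   40.] [580. -99.  51.]
cuphandle 355 510.7 -122.6 r 14.7 [ 498. -134.   16.] [ 523. -111.   49.]
glass 587 421.6 -129.1 r 24.2 [ 398. -153.   50.] [ 445. -105.   64.]
jarcork 478 639.2 -179.6 r 28.1 [ 611. -200.   30.] [ 667. -177.   44.]
[ 548. -130.   49.]
[ 419. -129.   61.]
```

>>> {"method": "send_rows", "body": {
  "targets": [
    {"gripper":-1,"x":-1.9,"y":3.35,"z":1.5,"ax":0,"ay":0,"az":0},
    {"gripper":-1,"x":-1.9,"y":3.35,"z":1.5,"ax":0,"ay":0,"az":0},
    {"gripper":-1,"x":-1.9,"y":3.35,"z":1.5,"ax":0,"ay":0,"az":0},
    {"gripper":-1,"x":-1.9,"y":3.35,"z":1.5,"ax":0,"ay":0,"az":0},
    {"gripper":-1,"x":-1.9,"y":3.35,"z":1.5,"ax":0,"ay":0,"az":0}
  ]
}}

```text
clock: 2.45
position: [528.0, -164.6, 242.8]
ee_rot: [0.002, 1.0, -0.0, 0.0]
contact_force: [0.4, 0.3, 0.4]
gripper_width: 85.5
grasp_force: 0.0
```

>>> {"method": "send_rows", "body": {
  "targets": [
    {"gripper":-1,"x":-1.9,"y":3.35,"z":1.5,"ax":0,"ay":0,"az":0},
    {"gripper":-1,"x":0,"y":0,"z":4,"ax":0,"ay":0,"az":0},
    {"gripper":-1,"x":0,"y":0,"z":4,"ax":0,"ay":0,"az":0},
    {"gripper":-1,"x":0,"y":0,"z":2,"ax":0,"ay":0,"az":0},
    {"gripper":-1,"x":0,"y":0,"z":0,"ax":0,"ay":0,"az":0}
  ]
}}

```text
clock: 2.87
position: [542.8, -131.9, 122.7]
ee_rot: [0.002, 1.0, 0.0, -0.006]
contact_force: [-0.4, -0.5, 0.0]
gripper_width: 85.3
grasp_force: 0.0
```

```bash
cat >> h.py <<'E'
def rim(c,r,zl,zh,cam='wrist'):
    im,d,m=shot(cam);P=cloud(d,m)
    k=(np.hypot(P[...,0]-c[0],P[...,1]-c[1])<r)&(P[...,2]>zl)&(P[...,2]<zh);q=P[k]
    s=arm.read_state();print('tcp',np.round(s['position'],1),np.round(s['ee_rot'],4))
    if len(q)<5: print(len(q));return
    (x,y),R=cv2.minEnclosingCircle(q[:,:2].astype(np.float32));print(len(q),'circ',round(x,1),round(y,1),round(R,1),np.round(q.min(0)),np.round(q.max(0)))
E
python3 -c "
from h import *
rim((548,-128),33,40,53)"
```

```text
tcp [ 545.2 -132.4  126.1] [ 1.2e-03  1.0e+00 -3.0e-04 -2.9e-03]
2126 circ 548.0 -128.0 33.0 [ 515. -157.   40.] [581. -98.  53.]
```

>>> {"method": "send_rows", "body": {
  "targets": [
    {"gripper":-1,"x":-0.25,"y":0.45,"z":0,"ax":0,"ay":0,"az":0},
    {"gripper":-1,"x":0,"y":0,"z":3,"ax":0,"ay":0,"az":0},
    {"gripper":-1,"x":0,"y":0,"z":3,"ax":0,"ay":0,"az":0},
    {"gripper":-1,"x":0,"y":0,"z":2,"ax":0,"ay":0,"az":0},
    {"gripper":-1,"x":0,"y":0,"z":0,"ax":0,"ay":0,"az":0}
  ]
}}

```text
clock: 3.33
position: [548.2, -126.8, 46.6]
ee_rot: [0.001, 1.0, 0.0, -0.002]
contact_force: [-0.4, 0.5, 0.4]
gripper_width: 85.5
grasp_force: 0.0
```

>>> {"method": "send_rows", "body": {
  "targets": [
    {"gripper":-1,"x":0,"y":0,"z":1.7,"ax":0,"ay":0,"az":0},
    {"gripper":-1,"x":0,"y":0,"z":1.5,"ax":0,"ay":0,"az":0},
    {"gripper":-1,"x":0,"y":0,"z":0,"ax":0,"ay":0,"az":0},
    {"gripper":-1,"x":0,"y":0,"z":0,"ax":0,"ay":0,"az":0}
  ]
}}

```text
clock: 3.67
position: [551.2, -126.8, 18.3]
ee_rot: [0.0, 1.0, -0.0, 0.002]
contact_force: [-0.1, -0.9, 0.6]
gripper_width: 85.2
grasp_force: 0.0
```

>>> {"method": "send_rows", "body": {
  "targets": [
    {"gripper":-1,"x":0.2,"y":0,"z":0.6,"ax":0,"ay":0,"az":0},
    {"gripper":-1,"x":0,"y":0,"z":0,"ax":0,"ay":0,"az":0}
  ]
}}

```text
clock: 3.83
position: [547.9, -126.5, 11.2]
ee_rot: [0.0, 1.0, 0.0, 0.001]
contact_force: [-1.2, -0.1, -0.7]
gripper_width: 85.5
grasp_force: 0.0
```

>>> {"method": "send_rows", "body": {
  "targets": [
    {"gripper":1,"x":0,"y":0,"z":0,"ax":0,"ay":0,"az":0},
    {"gripper":1,"x":0,"y":0,"z":0,"ax":0,"ay":0,"az":0},
    {"gripper":1,"x":0,"y":0,"z":0,"ax":0,"ay":0,"az":0},
    {"gripper":1,"x":0,"y":0,"z":0,"ax":0,"ay":0,"az":0},
    {"gripper":1,"x":0,"y":0,"z":0,"ax":0,"ay":0,"az":0}
  ]
}}

```text
clock: 4.25
position: [548.9, -126.7, 11.9]
ee_rot: [0.0, 1.0, -0.0, 0.002]
contact_force: [-0.4, -0.4, 0.1]
gripper_width: 25.3
grasp_force: 0.0
```

>>> {"method": "send_rows", "body": {
  "targets": [
    {"gripper":1,"x":0,"y":0,"z":0,"ax":0,"ay":0,"az":0},
    {"gripper":1,"x":0,"y":0,"z":0,"ax":0,"ay":0,"az":0},
    {"gripper":1,"x":0,"y":0,"z":0,"ax":0,"ay":0,"az":0}
  ]
}}

```text
clock: 4.5
position: [547.2, -126.4, 9.9]
ee_rot: [0.0, 1.0, 0.0, -0.0]
contact_force: [0.6, 0.3, -0.3]
gripper_width: -0.1
grasp_force: 0.0
```

```bash
python3 -c "
from h import *
im,d,m=shot('wrist','w2')
im2,d,m2=shot('top');a=im2[150:260,290:400,::-1];a=cv2.resize(a,(420,420),interpolation=cv2.INTER_CUBIC)
cv2.imwrite('pics/w2b.png',cv2.resize(np.hstack([im[:,:,::-1],a]),(800,343)))
print(arm.read_state()['gripper_width'])"
```

```text
-0.15492178429796624
```

View pics/w2b.png

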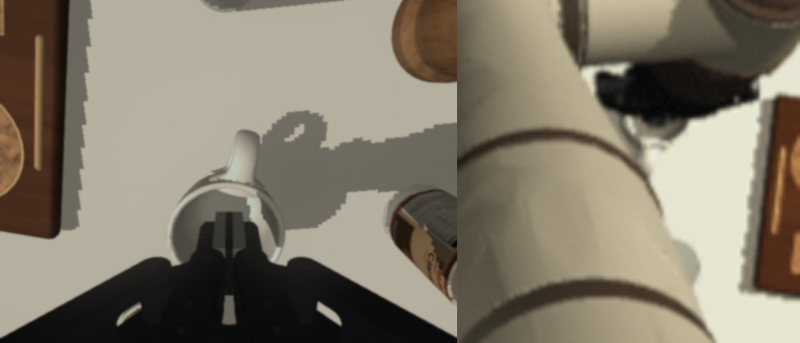

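```bash
python3 -c "
from h import *
im,d,m=shot('wrist');P=cloud(d,m);s=arm.read_state()
print(s['position'],s['joints'],np.round(np.array(m['cam_to_world'])[:3,3],1))
for n,(u,v) in dict(table=(300,50),rimL=(211,290),rimtop=(280,222),handle=(300,180),tip=(275,268),tip2=(287,268),tip3=(281,300)).items(): print(n,np.round(P[v,u]),d[v,u])
k=(np.hypot(P[...,0]-548,P[...,1]+128)<60)&(P[...,2]>40)&(P[...,2]<53);q=P[k];print(q.min(0),q.max(0))"
```

```text
[ 547.29510379 -126.40606272    9.91347295] [ 6.14832731e-02  4.85142508e-01 -3.74645939e-01 -2.07542277e-05
 -7.11617075e-01 -1.63271428e+00] [ 472.6 -125.9  185.1]
table [ 455. -117.   -1.] 172.59734
rimL [ 551. -154.   47.] 155.25183
rimtop [ 521. -126.   46.] 146.90965
handle [ 505. -118.   44.] 144.16493
tip [ 537. -128.   55.] 143.47473
tip2 [ 537. -123.   55.] 143.39738
tip3 [ 537. -126.   78.] 120.86317
[ 500.74581928 -157.13525882   40.00630117] [567.73049779 -97.31825985  52.97151556]
```

```bash
python3 -c "
from h import *
im,d,m=shot('wrist');P=cloud(d,m)
for u in (272,282,292):
  for v in range(216,300,6): print(u,v,np.round(P[v,u]),im[v,u])
print(im.shape,m['cy'])"
```

```text
272 216 [ 520. -129.   42.] [178 173 155]
272 222 [ 521. -129.   46.] [106 102  92]
272 228 [ 523. -129.   47.] [178 171 154]
272 234 [ 541. -130.    8.] [154 155 139]
272 240 [ 545. -130.    7.] [112 108  97]
272 246 [ 548. -130.    7.] [113 109  98]
272 252 [ 552. -130.    6.] [113 108  97]
272 258 [ 555. -130.    7.] [102  99  89]
272 264 [ 537. -129.   51.] [59 59 54]
272 270 [ 537. -129.   57.] [58 58 53]
272 276 [ 537. -129.   62.] [56 56 52]
272 282 [ 537. -129.   66.] [56 56 51]
272 288 [ 537. -129.   71.] [55 55 51]
272 294 [ 537. -129.   74.] [55 55 51]
282 216 [ 520. -125.   44.] [189 197 190]
282 222 [ 522. -125.   45.] [109 106  96]
282 228 [ 524. -125.   47.] [178 172 154]
282 234 [ 527. -125.   46.] [186 185 167]
282 240 [ 545. -125.    7.] [113 109  98]
282 246 [ 548. -125.    7.] [113 109  98]
282 252 [ 551. -125.    7.] [112 108  97]
282 258 [ 554. -125.    8.] [100  96  87]
282 264 [ 537. -125.   50.] [33 33 29]
282 270 [ 537. -125.   57.] [32 31 28]
282 276 [ 537. -125.   62.] [29 29 26]
282 282 [ 537. -125.   66.] [28 27 25]
282 288 [ 536. -125.   71.] [24 23 20]
282 294 [ 537. -125.   74.] [23 23 20]
292 216 [ 519. -121.   46.] [188 184 166]
292 222 [ 522. -121.   45.] [150 145 131]
292 228 [ 523. -121.   47.] [184 179 161]
292 234 [ 527. -121.   45.] [185 177 160]
292 240 [ 545. -120.    7.] [142 137 123]
292 246 [ 548. -120.    7.] [112 107  97]
292 252 [ 552. -120.    7.] [112 108  97]
292 258 [ 555. -120.    7.] [102  98  88]
292 264 [ 537. -121.   51.] [59 59 55]
292 270 [ 537. -121.   56.] [58 58 53]
292 276 [ 537. -121.   61.] [57 57 53]
292 282 [ 537. -122.   66.] [56 56 51]
292 288 [ 537. -122.   70.] [54 54 50]
292 294 [ 537. -122.   75.] [55 54 50]
(420, 560, 3) 207.6184842878122
```

```bash
python3 -c "
from h import *
z=np.load('/tmp/w1.npz');P=z['P'];d=z['d']
for u in (150,160,400,410):
  for v in (276,282,288,300,320,340,360): print(u,v,np.round(P[v,u]),round(float(d[v,u])))
im,d,m=shot('wrist');P=cloud(d,m)
for v in range(300,420,12): print(v,[tuple(np.round(P[v,u]).astype(int)) for u in (200,240,272,340)])
"
```

```text
150 276 [ 423. -378.  370.] 137
150 282 [ 423. -376.  374.] 133
150 288 [ 423. -375.  378.] 129
150 300 [ 424. -373.  384.] 124
150 320 [ 430. -373.  387.] 123
150 340 [ 436. -373.  389.] 123
150 360 [ 443. -373.  390.] 124
160 276 [ 423. -375.  369.] 138
160 282 [ 423. -373.  374.] 133
160 288 [ 426. -373.  374.] 134
160 300 [ 429. -373.  376.] 133
160 320 [ 436. -373.  378.] 133
160 340 [ 443. -373.  379.] 134
160 360 [ 762. -518.   -1.] 592
400 276 [ 423. -287.  370.] 138
400 282 [ 424. -288.  372.] 135
400 288 [ 358. -331.  494.] 0
400 300 [ 430. -288.  375.] 134
400 320 [ 436. -288.  377.] 134
400 340 [ 443. -288.  379.] 134
400 360 [ 760. -142.    0.] 590
410 276 [ 423. -283.  370.] 137
410 282 [ 422. -285.  375.] 132
410 288 [ 423. -286.  379.] 129
410 300 [ 424. -288.  384.] 124
410 320 [ 431. -288.  385.] 125
410 340 [ 437. -288.  388.] 124
410 360 [ 443. -288.  390.] 124
300 [(np.int64(584), np.int64(-170), np.int64(0)), (np.int64(568), np.int64(-145), np.int64(27)), (np.int64(537), np.int64(-128), np.int64(78)), (np.int64(555), np.int64(-101), np.int64(47))]
312 [(np.int64
[... 1038 characters left out ...]
np.int64(117)), (np.int64(554), np.int64(-128), np.int64(90)), (np.int64(530), np.int64(-113), np.int64(118))]
384 [(np.int64(531), np.int64(-143), np.int64(121)), (np.int64(531), np.int64(-134), np.int64(121)), (np.int64(556), np.int64(-128), np.int64(94)), (np.int64(531), np.int64(-113), np.int64(121))]
396 [(np.int64(531), np.int64(-142), np.int64(124)), (np.int64(531), np.int64(-134), np.int64(125)), (np.int64(538), np.int64(-128), np.int64(117)), (np.int64(530), np.int64(-114), np.int64(125))]
408 [(np.int64(531), np.int64(-141), np.int64(127)), (np.int64(530), np.int64(-134), np.int64(128)), (np.int64(537), np.int64(-128), np.int64(121)), (np.int64(533), np.int64(-114), np.int64(125))]
```

The pads shut just above the rim. The wrist depth shows the real finger tips about 38 mm above the reported TCP, both open and shut, so I'll plan heights with that offset.

>>> {"method": "send_rows", "body": {
  "targets": [
    {"gripper":1,"x":0,"y":-0.1,"z":-3,"ax":0,"ay":0,"az":0},
    {"gripper":-1,"x":0,"y":0,"z":0,"ax":0,"ay":0,"az":0},
    {"gripper":-1,"x":0,"y":0,"z":0,"ax":0,"ay":0,"az":0},
    {"gripper":-1,"x":0,"y":0,"z":0,"ax":0,"ay":0,"az":0},
    {"gripper":-1,"x":0,"y":0,"z":0,"ax":0,"ay":0,"az":0}
  ]
}}

```text
clock: 5.17
position: [546.8, -127.4, 39.6]
ee_rot: [0.0, 1.0, 0.0, -0.001]
contact_force: [0.4, -0.7, -0.9]
gripper_width: 48.0
grasp_force: 0.0
```

>>> {"method": "send_rows", "body": {
  "targets": [
    {"gripper":-1,"x":0,"y":0,"z":0,"ax":0,"ay":0,"az":0},
    {"gripper":-1,"x":0,"y":0,"z":0,"ax":0,"ay":0,"az":0},
    {"gripper":-1,"x":0,"y":0,"z":0,"ax":0,"ay":0,"az":0},
    {"gripper":-1,"x":0,"y":0,"z":0,"ax":0,"ay":0,"az":0}
  ]
}}

```text
clock: 5.5
position: [547.3, -127.5, 39.9]
ee_rot: [0.0, 1.0, -0.0, -0.0]
contact_force: [0.1, 0.6, 0.9]
gripper_width: 85.3
grasp_force: 0.0
```

>>> {"method": "send_rows", "body": {
  "targets": [
    {"gripper":-1,"x":0,"y":0,"z":2,"ax":0,"ay":0,"az":0},
    {"gripper":-1,"x":0,"y":0,"z":2,"ax":0,"ay":0,"az":0},
    {"gripper":-1,"x":0,"y":0,"z":1,"ax":0,"ay":0,"az":0},
    {"gripper":-1,"x":0,"y":0,"z":1,"ax":0,"ay":0,"az":0},
    {"gripper":-1,"x":0,"y":0,"z":0,"ax":0,"ay":0,"az":0}
  ]
}}

```text
clock: 5.92
position: [546.1, -127.4, -21.7]
ee_rot: [0.0, 1.0, -0.0, -0.002]
contact_force: [-1.1, 0.5, 0.4]
gripper_width: 85.5
grasp_force: 0.0
```

>>> {"method": "send_rows", "body": {
  "targets": [
    {"gripper":-1,"x":0,"y":0,"z":0.6,"ax":0,"ay":0,"az":0},
    {"gripper":1,"x":0,"y":0,"z":0,"ax":0,"ay":0,"az":0},
    {"gripper":1,"x":0,"y":0,"z":0,"ax":0,"ay":0,"az":0},
    {"gripper":1,"x":0,"y":0,"z":0,"ax":0,"ay":0,"az":0},
    {"gripper":1,"x":0,"y":0,"z":0,"ax":0,"ay":0,"az":0}
  ]
}}

```text
clock: 6.33
position: [548.2, -127.4, -24.8]
ee_rot: [0.0, 1.0, -0.0, 0.001]
contact_force: [-0.9, -0.1, 2.8]
gripper_width: 56.7
grasp_force: 63.6
```

>>> {"method": "send_rows", "body": {
  "targets": [
    {"gripper":1,"x":0,"y":0,"z":0,"ax":0,"ay":0,"az":0},
    {"gripper":1,"x":0,"y":0,"z":0,"ax":0,"ay":0,"az":0},
    {"gripper":1,"x":0,"y":0,"z":0,"ax":0,"ay":0,"az":0}
  ]
}}

```text
clock: 6.58
position: [548.3, -127.4, -24.8]
ee_rot: [0.0, 1.0, -0.0, 0.001]
contact_force: [-1.3, 1.5, 5.2]
gripper_width: 56.8
grasp_force: 63.8
```

>>> {"method": "send_rows", "body": {
  "targets": [
    {"gripper":1,"x":0,"y":0,"z":-2,"ax":0,"ay":0,"az":0},
    {"gripper":1,"x":0,"y":0,"z":-3.5,"ax":0,"ay":0,"az":0},
    {"gripper":1,"x":0,"y":0,"z":-2.5,"ax":0,"ay":0,"az":0},
    {"gripper":1,"x":0.5,"y":-2,"z":0,"ax":0,"ay":0,"az":0},
    {"gripper":1,"x":0.9,"y":-3.5,"z":0,"ax":0,"ay":0,"az":0}
  ]
}}

```text
clock: 7.0
position: [535.5, -180.9, 56.0]
ee_rot: [-0.002, 1.0, 0.0, 0.002]
contact_force: [0.4, -1.1, -2.5]
gripper_width: 56.8
grasp_force: 64.2
```

>>> {"method": "send_rows", "body": {
  "targets": [
    {"gripper":1,"x":0.9,"y":-3.5,"z":0,"ax":0,"ay":0,"az":0},
    {"gripper":1,"x":0.9,"y":-3.4,"z":0,"ax":0,"ay":0,"az":0},
    {"gripper":1,"x":0.7,"y":-3,"z":0,"ax":0,"ay":0,"az":0},
    {"gripper":1,"x":0,"y":0,"z":0,"ax":0,"ay":0,"az":0},
    {"gripper":1,"x":0,"y":0,"z":0,"ax":0,"ay":0,"az":0}
  ]
}}

```text
clock: 7.42
position: [507.0, -282.8, 53.3]
ee_rot: [0.002, 1.0, 0.0, -0.001]
contact_force: [0.6, -0.2, -1.6]
gripper_width: 56.8
grasp_force: 64.3
```

```bash
python3 - <<'E'
from h import *
s=arm.read_state();im,d,m=shot('wrist','w3');P=cloud(d,m)
print(np.round(s['position'],1),np.round(s['ee_rot'],3),s['grasp_force'])
for r in cork(im,m,amin=300):print(np.round(r[0],1),np.round(r[1:4],1),r[4])
E
```

```text
[ 507.  -282.8   53.3] [ 0.002  1.     0.    -0.001] 64.3348431691993
[ 652.1 -171.4] [21.  19.8 89.7] (420, 397, 29, 23)
[ 462.6 -329.6] [205.4 165.9  79.1] (27, 0, 392, 283)
```

View pics/w3.png

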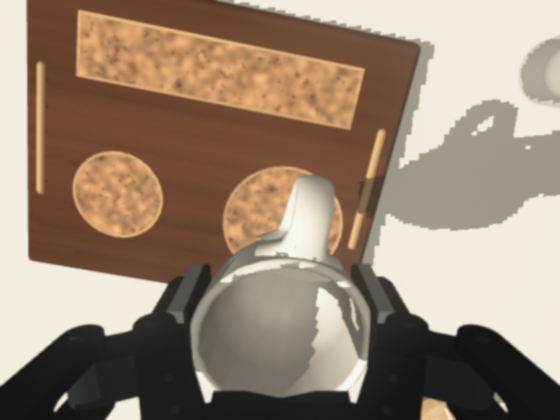

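>>> {"method": "send_rows", "body": {
  "targets": [
    {"gripper":1,"x":-0.2,"y":0.1,"z":2,"ax":0,"ay":0,"az":0},
    {"gripper":1,"x":0,"y":0,"z":2,"ax":0,"ay":0,"az":0},
    {"gripper":1,"x":0,"y":0,"z":1.2,"ax":0,"ay":0,"az":0},
    {"gripper":1,"x":0,"y":0,"z":0.5,"ax":0,"ay":0,"az":0},
    {"gripper":1,"x":0,"y":0,"z":0,"ax":0,"ay":0,"az":0}
  ]
}}

```text
clock: 7.88
position: [509.6, -279.1, -4.3]
ee_rot: [-0.0, 1.0, 0.0, -0.002]
contact_force: [-0.6, 0.3, -1.0]
gripper_width: 56.6
grasp_force: 64.3
```

>>> {"method": "send_rows", "body": {
  "targets": [
    {"gripper":1,"x":0,"y":0,"z":0.3,"ax":0,"ay":0,"az":0},
    {"gripper":1,"x":0,"y":0,"z":0,"ax":0,"ay":0,"az":0},
    {"gripper":1,"x":0,"y":0,"z":0,"ax":0,"ay":0,"az":0}
  ]
}}

```text
clock: 8.13
position: [511.1, -280.3, -5.0]
ee_rot: [0.0, 1.0, -0.0, 0.001]
contact_force: [0.1, 0.2, -0.5]
gripper_width: 56.8
grasp_force: 64.3
```

>>> {"method": "send_rows", "body": {
  "targets": [
    {"gripper":1,"x":0.15,"y":-0.1,"z":0.5,"ax":0,"ay":0,"az":0},
    {"gripper":1,"x":0,"y":0,"z":0,"ax":0,"ay":0,"az":0},
    {"gripper":1,"x":0,"y":0,"z":0,"ax":0,"ay":0,"az":0}
  ]
}}

```text
clock: 8.38
position: [508.6, -281.5, -10.8]
ee_rot: [0.0, 1.0, 0.0, -0.0]
contact_force: [0.0, -1.2, -1.5]
gripper_width: 56.4
grasp_force: 64.3
```

>>> {"method": "send_rows", "body": {
  "targets": [
    {"gripper":1,"x":0,"y":0,"z":0.15,"ax":0,"ay":0,"az":0},
    {"gripper":1,"x":0,"y":0,"z":0,"ax":0,"ay":0,"az":0},
    {"gripper":1,"x":0,"y":0,"z":0,"ax":0,"ay":0,"az":0}
  ]
}}

```text
clock: 8.63
position: [508.9, -281.5, -12.3]
ee_rot: [0.0, 1.0, 0.0, -0.0]
contact_force: [-1.0, -0.2, -1.7]
gripper_width: 56.5
grasp_force: 64.3
```

>>> {"method": "send_rows", "body": {
  "targets": [
    {"gripper":1,"x":0,"y":0,"z":0.1,"ax":0,"ay":0,"az":0},
    {"gripper":1,"x":0,"y":0,"z":0,"ax":0,"ay":0,"az":0},
    {"gripper":-1,"x":0,"y":0,"z":0,"ax":0,"ay":0,"az":0},
    {"gripper":-1,"x":0,"y":0,"z":0,"ax":0,"ay":0,"az":0},
    {"gripper":-1,"x":0,"y":0,"z":0,"ax":0,"ay":0,"az":0}
  ]
}}

```text
clock: 9.05
position: [509.0, -281.4, -13.3]
ee_rot: [0.0, 1.0, -0.0, 0.0]
contact_force: [-0.2, -0.3, -0.1]
gripper_width: 85.3
grasp_force: 0.0
```

>>> {"method": "send_rows", "body": {
  "targets": [
    {"gripper":-1,"x":0,"y":0,"z":0,"ax":0,"ay":0,"az":0},
    {"gripper":-1,"x":0,"y":0,"z":0,"ax":0,"ay":0,"az":0},
    {"gripper":-1,"x":0,"y":0,"z":-2,"ax":0,"ay":0,"az":0},
    {"gripper":-1,"x":0,"y":0,"z":-3,"ax":0,"ay":0,"az":0},
    {"gripper":-1,"x":0,"y":0,"z":-4,"ax":0,"ay":0,"az":0}
  ]
}}

```text
clock: 9.47
position: [506.6, -280.7, 74.9]
ee_rot: [0.001, 1.0, 0.001, -0.003]
contact_force: [0.8, -0.2, -0.7]
gripper_width: 85.7
grasp_force: 0.0
```

>>> {"method": "send_rows", "body": {
  "targets": [
    {"gripper":-1,"x":4,"y":0,"z":-1,"ax":0,"ay":0,"az":0},
    {"gripper":-1,"x":3,"y":0,"z":-1,"ax":0,"ay":0,"az":0},
    {"gripper":-1,"x":0,"y":0,"z":0,"ax":0,"ay":0,"az":0}
  ]
}}

```text
clock: 9.72
position: [434.7, -280.9, 98.8]
ee_rot: [0.001, 1.0, 0.0, 0.0]
contact_force: [-0.3, 0.8, -0.5]
gripper_width: 85.0
grasp_force: 0.0
```

```bash
python3 - <<'E'
from h import *
im,d,m=shot('wrist','w4');P=cloud(d,m)
q=P[(np.hypot(P[...,0]-509,P[...,1]+281)<32)&(P[...,2]>52)&(P[...,2]<66)]
print(len(q),np.round(q.min(0),1),np.round(q.max(0),1))
rim((421,-130),40,50,66,'top')
for r in cork(im,m,amin=300):print(np.round(r[0],1),np.round(r[1:4],1),r[4])
E
```

```text
1978 [ 477.1 -311.6   52. ] [ 540.9 -252.2   61. ]
tcp [ 438.5 -281.6   97.7] [ 5.e-04  1.e+00 -3.e-04  1.e-03]
99 circ 419.7 -128.9 24.0 [ 396. -153.   50.] [ 443. -106.   63.]
[ 554.2 -241.8] [13.  36.8 78.9] (315, 319, 25, 38)
[ 504.  -253.9] [48.4 16.4 25.7] (302, 256, 25, 56)
[ 454.6 -334.9] [204.9 165.1  79. ] (81, 107, 302, 235)
[ 318.8 -215. ] [222.6  18.7  89.9] (207, 0, 353, 34)
[ 317.5 -373. ] [75.5 18.7 89.9] (72, 0, 122, 34)
[ 317.6 -424.7] [18.7 11.1  0.3] (40, 0, 22, 34)
```

>>> {"method": "send_rows", "body": {
  "targets": [
    {"gripper":-1,"x":0.5,"y":3.8,"z":0,"ax":0,"ay":0,"az":0},
    {"gripper":-1,"x":0.5,"y":3.8,"z":0,"ax":0,"ay":0,"az":0},
    {"gripper":-1,"x":0.5,"y":3.8,"z":0,"ax":0,"ay":0,"az":0},
    {"gripper":-1,"x":0.35,"y":3.8,"z":0,"ax":0,"ay":0,"az":0},
    {"gripper":-1,"x":0,"y":0,"z":2,"ax":0,"ay":0,"az":0}
  ]
}}

```text
clock: 10.23
position: [423.9, -124.9, 79.2]
ee_rot: [-0.004, 1.0, 0.0, 0.004]
contact_force: [1.1, -0.8, -0.4]
gripper_width: 85.3
grasp_force: 0.0
```

>>> {"method": "send_rows", "body": {
  "targets": [
    {"gripper":-1,"x":0,"y":0,"z":1,"ax":0,"ay":0,"az":0},
    {"gripper":-1,"x":0,"y":0,"z":0,"ax":0,"ay":0,"az":0},
    {"gripper":-1,"x":0,"y":0,"z":0,"ax":0,"ay":0,"az":0}
  ]
}}

```text
clock: 10.48
position: [421.0, -129.1, 66.2]
ee_rot: [-0.0, 1.0, -0.0, -0.001]
contact_force: [-1.0, -0.5, -1.2]
gripper_width: 85.4
grasp_force: 0.0
```

```bash
python3 -c "
from h import *
rim((421,-130),33,56,66)"
```

```text
tcp [ 421.3 -129.4   66.7] [ 1.e-04  1.e+00 -2.e-04 -1.e-04]
1751 circ 422.1 -128.5 24.1 [ 398. -152.   56.] [ 446. -105.   63.]
```

>>> {"method": "send_rows", "body": {
  "targets": [
    {"gripper":-1,"x":0,"y":0.05,"z":3,"ax":0,"ay":0,"az":0},
    {"gripper":-1,"x":0,"y":0,"z":3,"ax":0,"ay":0,"az":0},
    {"gripper":-1,"x":0,"y":0,"z":2.3,"ax":0,"ay":0,"az":0},
    {"gripper":-1,"x":0,"y":0,"z":0.6,"ax":0,"ay":0,"az":0},
    {"gripper":-1,"x":0,"y":0,"z":0,"ax":0,"ay":0,"az":0}
  ]
}}

```text
clock: 10.95
position: [420.0, -129.4, -23.3]
ee_rot: [0.001, 1.0, -0.0, -0.002]
contact_force: [0.4, 0.5, 0.8]
gripper_width: 85.5
grasp_force: 0.0
```

>>> {"method": "send_rows", "body": {
  "targets": [
    {"gripper":1,"x":0,"y":0,"z":0,"ax":0,"ay":0,"az":0},
    {"gripper":1,"x":0,"y":0,"z":0,"ax":0,"ay":0,"az":0},
    {"gripper":1,"x":0,"y":0,"z":0,"ax":0,"ay":0,"az":0},
    {"gripper":1,"x":0,"y":0,"z":0,"ax":0,"ay":0,"az":0},
    {"gripper":1,"x":0,"y":0,"z":0,"ax":0,"ay":0,"az":0}
  ]
}}

```text
clock: 11.37
position: [421.9, -128.9, -20.6]
ee_rot: [-0.0, 1.0, -0.0, 0.002]
contact_force: [-0.1, -0.2, 6.9]
gripper_width: 43.3
grasp_force: 58.8
```

>>> {"method": "send_rows", "body": {
  "targets": [
    {"gripper":1,"x":0,"y":0,"z":0,"ax":0,"ay":0,"az":0},
    {"gripper":1,"x":0,"y":0,"z":0,"ax":0,"ay":0,"az":0}
  ]
}}

```text
clock: 11.53
position: [421.9, -128.9, -20.6]
ee_rot: [-0.0, 1.0, -0.0, 0.002]
contact_force: [-0.8, -0.0, 6.4]
gripper_width: 43.0
grasp_force: 58.8
```

>>> {"method": "send_rows", "body": {
  "targets": [
    {"gripper":1,"x":0,"y":0,"z":-2,"ax":0,"ay":0,"az":0},
    {"gripper":1,"x":0,"y":0,"z":-4,"ax":0,"ay":0,"az":0},
    {"gripper":1,"x":0,"y":0,"z":-3.8,"ax":0,"ay":0,"az":0},
    {"gripper":1,"x":-0.9,"y":-3.5,"z":0,"ax":0,"ay":0,"az":0},
    {"gripper":1,"x":-0.9,"y":-3.6,"z":0,"ax":0,"ay":0,"az":0}
  ]
}}

```text
clock: 11.95
position: [441.2, -199.7, 80.2]
ee_rot: [-0.002, 1.0, -0.0, 0.005]
contact_force: [1.4, -0.2, -1.3]
gripper_width: 43.4
grasp_force: 60.5
```

>>> {"method": "send_rows", "body": {
  "targets": [
    {"gripper":1,"x":-1,"y":-3.6,"z":0,"ax":0,"ay":0,"az":0},
    {"gripper":1,"x":-1,"y":-3.6,"z":0,"ax":0,"ay":0,"az":0},
    {"gripper":1,"x":-1,"y":-3.6,"z":0,"ax":0,"ay":0,"az":0},
    {"gripper":1,"x":-1,"y":-3.6,"z":0,"ax":0,"ay":0,"az":0},
    {"gripper":1,"x":-1,"y":-3.6,"z":0,"ax":0,"ay":0,"az":0}
  ]
}}

```text
clock: 12.37
position: [488.5, -381.7, 76.5]
ee_rot: [0.0, 1.0, -0.0, 0.001]
contact_force: [0.3, 0.6, 0.1]
gripper_width: 43.4
grasp_force: 60.5
```

>>> {"method": "send_rows", "body": {
  "targets": [
    {"gripper":1,"x":0,"y":0,"z":0,"ax":0,"ay":0,"az":0},
    {"gripper":1,"x":0,"y":0,"z":0,"ax":0,"ay":0,"az":0}
  ]
}}

```text
clock: 12.53
position: [488.1, -381.4, 75.5]
ee_rot: [0.002, 1.0, 0.0, 0.0]
contact_force: [0.2, 0.8, -1.5]
gripper_width: 43.0
grasp_force: 60.6
```

```bash
python3 - <<'E'
from h import *
s=arm.read_state();im,d,m=shot('wrist','w5');P=cloud(d,m)
print(np.round(s['position'],1),np.round(s['ee_rot'],3),s['grasp_force'])
x,y,z=s['position']
q=P[(np.hypot(P[...,0]-x,P[...,1]-y)<26)&(P[...,2]>z+75)&(P[...,2]<z+90)]
if len(q):print(len(q),np.round(q.min(0),1),np.round(q.max(0),1))
for r in cork(im,m,amin=1000):print(np.round(r[0],1),np.round(r[1:4],1),r[4])
E
```

```text
[ 488.1 -381.4   75.5] [0.002 1.    0.    0.   ] 60.61625101865502
4284 [ 463.6 -404.7  150.5] [ 508.7 -356.3  165.5]
[ 453.  -342.6] [205.3 166.1  79. ] (195, 12, 365, 295)
```

>>> {"method": "send_rows", "body": {
  "targets": [
    {"gripper":1,"x":-0.2,"y":0.1,"z":2,"ax":0,"ay":0,"az":0},
    {"gripper":1,"x":0,"y":0,"z":3,"ax":0,"ay":0,"az":0},
    {"gripper":1,"x":0,"y":0,"z":2,"ax":0,"ay":0,"az":0},
    {"gripper":1,"x":0,"y":0,"z":0.6,"ax":0,"ay":0,"az":0},
    {"gripper":1,"x":0,"y":0,"z":0,"ax":0,"ay":0,"az":0}
  ]
}}

```text
clock: 13.0
position: [489.0, -377.2, -1.5]
ee_rot: [-0.0, 1.0, 0.001, -0.002]
contact_force: [-0.9, 0.8, -0.9]
gripper_width: 43.7
grasp_force: 60.6
```

>>> {"method": "send_rows", "body": {
  "targets": [
    {"gripper":1,"x":0,"y":0,"z":0.2,"ax":0,"ay":0,"az":0},
    {"gripper":1,"x":0,"y":0,"z":0,"ax":0,"ay":0,"az":0},
    {"gripper":1,"x":0,"y":0,"z":0,"ax":0,"ay":0,"az":0}
  ]
}}

```text
clock: 13.25
position: [491.4, -379.2, -0.6]
ee_rot: [-0.0, 1.0, -0.001, 0.001]
contact_force: [-0.1, -0.2, 0.0]
gripper_width: 43.3
grasp_force: 60.6
```

>>> {"method": "send_rows", "body": {
  "targets": [
    {"gripper":1,"x":0.15,"y":-0.1,"z":0.6,"ax":0,"ay":0,"az":0},
    {"gripper":1,"x":0,"y":0,"z":0,"ax":0,"ay":0,"az":0},
    {"gripper":1,"x":0,"y":0,"z":0,"ax":0,"ay":0,"az":0}
  ]
}}

```text
clock: 13.5
position: [488.6, -380.0, -8.3]
ee_rot: [0.0, 1.0, 0.0, -0.0]
contact_force: [-0.4, -0.3, -0.2]
gripper_width: 43.3
grasp_force: 60.6
```

>>> {"method": "send_rows", "body": {
  "targets": [
    {"gripper":1,"x":0,"y":0,"z":0.1,"ax":0,"ay":0,"az":0},
    {"gripper":1,"x":0,"y":0,"z":0,"ax":0,"ay":0,"az":0},
    {"gripper":1,"x":0,"y":0,"z":0,"ax":0,"ay":0,"az":0}
  ]
}}

```text
clock: 13.75
position: [489.0, -380.1, -8.4]
ee_rot: [0.0, 1.0, -0.0, 0.0]
contact_force: [-0.3, 0.7, 4.9]
gripper_width: 43.7
grasp_force: 60.5
```

>>> {"method": "send_rows", "body": {
  "targets": [
    {"gripper":-0.55,"x":0,"y":0,"z":0,"ax":0,"ay":0,"az":0},
    {"gripper":-0.55,"x":0,"y":0,"z":0,"ax":0,"ay":0,"az":0},
    {"gripper":-0.55,"x":0,"y":0,"z":0,"ax":0,"ay":0,"az":0},
    {"gripper":-0.55,"x":0,"y":0,"z":0,"ax":0,"ay":0,"az":0},
    {"gripper":-0.55,"x":0,"y":0,"z":-1.5,"ax":0,"ay":0,"az":0}
  ]
}}

```text
clock: 14.17
position: [486.6, -378.7, 2.7]
ee_rot: [0.001, 1.0, 0.002, -0.003]
contact_force: [-0.2, -0.6, 0.4]
gripper_width: 66.1
grasp_force: 0.0
```

>>> {"method": "send_rows", "body": {
  "targets": [
    {"gripper":-0.55,"x":0,"y":0,"z":-3,"ax":0,"ay":0,"az":0},
    {"gripper":-0.55,"x":0,"y":0,"z":-4,"ax":0,"ay":0,"az":0},
    {"gripper":-0.55,"x":0,"y":0,"z":-4,"ax":0,"ay":0,"az":0},
    {"gripper":-0.55,"x":2,"y":3.5,"z":-1,"ax":0,"ay":0,"az":0},
    {"gripper":-0.55,"x":2,"y":3.5,"z":-1,"ax":0,"ay":0,"az":0}
  ]
}}

```text
clock: 14.58
position: [450.5, -310.6, 137.8]
ee_rot: [0.001, 1.0, -0.001, 0.003]
contact_force: [-0.1, 2.5, -0.9]
gripper_width: 66.4
grasp_force: 0.0
```

>>> {"method": "send_rows", "body": {
  "targets": [
    {"gripper":-0.55,"x":0,"y":0,"z":-4,"ax":0,"ay":0,"az":0},
    {"gripper":-0.55,"x":0,"y":0,"z":-4,"ax":0,"ay":0,"az":0},
    {"gripper":-0.55,"x":0,"y":0,"z":0,"ax":0,"ay":0,"az":0}
  ]
}}

```text
clock: 14.83
position: [452.1, -311.8, 224.2]
ee_rot: [-0.001, 1.0, -0.004, 0.007]
contact_force: [0.4, -0.3, 1.2]
gripper_width: 66.4
grasp_force: 0.0
```

```bash
python3 - <<'E'
from h import *
im,d,m=shot('wrist','w6');P=cloud(d,m);print(arm.read_state()['position'])
for c,r,z in [((509,-281),32,61),((490,-380),26,73)]:
    q=P[(np.hypot(P[...,0]-c[0],P[...,1]-c[1])<r)&(P[...,2]>z-6)&(P[...,2]<z+5)]
    print(len(q),np.round(q.min(0),1),np.round(q.max(0),1))
for r in cork(im,m,amin=300):print(np.round(r[0],1),np.round(r[1:4],1),r[4])
E
```

```text
[ 451.29423391 -310.86637735  220.83221841]
516 [ 478.9 -309.    55. ] [ 540.  -250.    58.2]
366 [ 464.  -401.3   67. ] [ 511.6 -354.1   70.2]
[ 492.  -296.5] [21.6 78.1 56.5] (276, 179, 43, 61)
[ 498.8 -384.3] [57.3 83.4 52.7] (181, 174, 62, 70)
[448.8 -32. ] [48.2 17.  12.7] (542, 139, 18, 46)
[ 452.6 -416.8] [10.8 80.2 78.9] (169, 128, 18, 75)
[ 420.1 -312.2] [154.8  35.8  78.7] (201, 102, 157, 64)
[ 311.9 -527.4] [19.1 86.8  0. ] (0, 3, 93, 24)
[ 312.3 -258.4] [400.3  24.   90. ] (124, 0, 436, 30)
```

View pics/w6.png

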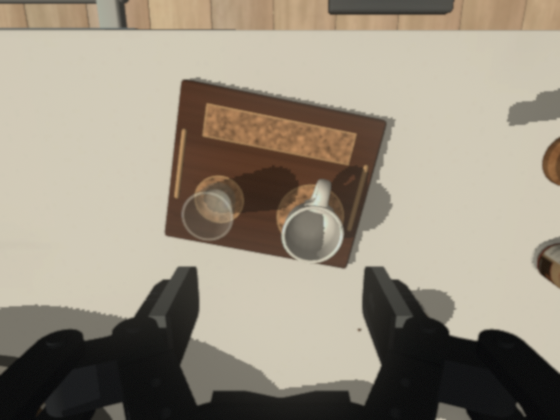

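Both stand on their inlays: glass rim at (207,215), cup rim at (312,234), offset from the cork only by their height. Now the spoon.

>>> {"method": "send_rows", "body": {
  "targets": [
    {"gripper":-0.55,"x":-0.45,"y":3.8,"z":0,"ax":0,"ay":0,"az":0},
    {"gripper":-0.55,"x":-0.45,"y":3.8,"z":0,"ax":0,"ay":0,"az":0},
    {"gripper":-0.55,"x":-0.45,"y":3.8,"z":0,"ax":0,"ay":0,"az":0},
    {"gripper":-0.55,"x":-0.45,"y":3.8,"z":0,"ax":0,"ay":0,"az":0},
    {"gripper":-0.55,"x":-0.45,"y":3.8,"z":0,"ax":0,"ay":0,"az":0}
  ]
}}

```text
clock: 15.3
position: [471.2, -118.3, 215.0]
ee_rot: [0.001, 1.0, 0.0, -0.0]
contact_force: [0.4, -0.8, -0.2]
gripper_width: 65.9
grasp_force: 0.0
```

>>> {"method": "send_rows", "body": {
  "targets": [
    {"gripper":-0.55,"x":-0.45,"y":3.8,"z":0,"ax":0,"ay":0,"az":0},
    {"gripper":-0.55,"x":-0.45,"y":3.8,"z":0,"ax":0,"ay":0,"az":0},
    {"gripper":-0.55,"x":-0.45,"y":3.8,"z":0,"ax":0,"ay":0,"az":0},
    {"gripper":-0.55,"x":-0.45,"y":3.8,"z":0,"ax":0,"ay":0,"az":0},
    {"gripper":-0.55,"x":-0.45,"y":3.8,"z":0,"ax":0,"ay":0,"az":0}
  ]
}}

```text
clock: 15.72
position: [493.8, 72.0, 215.1]
ee_rot: [0.0, 1.0, 0.0, -0.0]
contact_force: [0.8, -0.1, 1.1]
gripper_width: 66.2
grasp_force: 0.0
```

>>> {"method": "send_rows", "body": {
  "targets": [
    {"gripper":-0.55,"x":-0.45,"y":3.8,"z":0,"ax":0,"ay":0,"az":0},
    {"gripper":-0.55,"x":0,"y":0,"z":0,"ax":0,"ay":0,"az":0},
    {"gripper":-0.55,"x":0,"y":0,"z":0,"ax":0,"ay":0,"az":0},
    {"gripper":-0.55,"x":0,"y":0,"z":0,"ax":0,"ay":0,"az":0}
  ]
}}

```text
clock: 16.05
position: [498.2, 108.0, 214.9]
ee_rot: [0.0, 1.0, -0.0, -0.001]
contact_force: [-0.6, -0.6, -0.4]
gripper_width: 66.1
grasp_force: 0.0
```

```bash
python3 - <<'E'
from h import *
im,d,m=shot('wrist','w7');P=cloud(d,m);print(arm.read_state()['position'],arm.boxes_of('wrist','teaspoon'))
np.savez('/tmp/w7',im=im,P=P)
k=(np.abs(P[...,0]-530)<80)&(np.abs(P[...,1]-120)<95)&(P[...,2]>1.8)&(P[...,2]<14)
n,l,st,ce=cv2.connectedComponentsWithStats(k.astype(np.uint8))
for i in range(1,n):
    if st[i,4]>60:
        q=P[l==i];r=cv2.minAreaRect(q[:,:2].astype(np.float32));print(st[i],np.round(r[0]),np.round(r[1]),r[2],q[:,2].max())
E
```

```text
[498.2459886  107.39605389 215.09566543] [{'rect': [232.0, 186.4, 121.6, 31.7], 'score': 0.63}]
[ 231  190  122   28 1338] [537. 119.] [ 27. 129.] 2.759615898132324 12.593302104990528
```

View pics/w7.png

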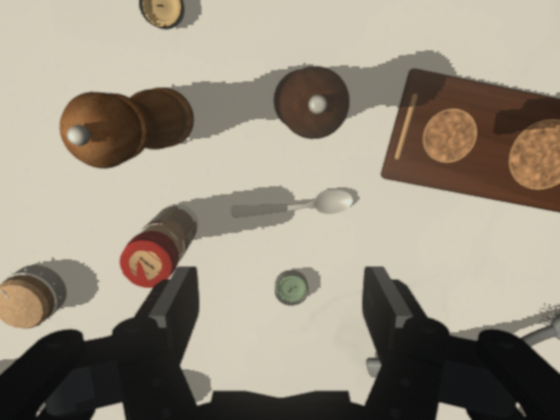

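Spoon at (232–353, 187–218), bowl on the right (+y). The 129×27 size and 12 mm height fit. I'll turn the gripper a quarter turn and go above its middle.

>>> {"method": "send_rows", "body": {
  "targets": [
    {"gripper":0,"x":0,"y":0,"z":0,"ax":0,"ay":0,"az":-7.14},
    {"gripper":0,"x":0,"y":0,"z":0,"ax":0,"ay":0,"az":-7.14},
    {"gripper":0,"x":0,"y":0,"z":0,"ax":0,"ay":0,"az":-7.14},
    {"gripper":0,"x":0,"y":0,"z":0,"ax":0,"ay":0,"az":-7.14},
    {"gripper":0,"x":0,"y":0,"z":0,"ax":0,"ay":0,"az":-7.14}
  ]
}}

```text
clock: 16.57
position: [498.5, 106.6, 215.7]
ee_rot: [-0.308, 0.951, 0.0, 0.0]
contact_force: [0.9, 0.1, -0.1]
gripper_width: 42.9
grasp_force: 0.0
```

>>> {"method": "send_rows", "body": {
  "targets": [
    {"gripper":0,"x":0,"y":0,"z":0,"ax":0,"ay":0,"az":-7.14},
    {"gripper":0,"x":0,"y":0,"z":0,"ax":0,"ay":0,"az":-7.14},
    {"gripper":0,"x":0,"y":0,"z":0,"ax":0,"ay":0,"az":-7.14},
    {"gripper":0,"x":0,"y":0,"z":0,"ax":0,"ay":0,"az":-7.14},
    {"gripper":0,"x":0,"y":0,"z":0,"ax":0,"ay":0,"az":-7.14}
  ]
}}

```text
clock: 16.98
position: [498.5, 106.6, 215.8]
ee_rot: [-0.585, 0.811, 0.0, 0.0]
contact_force: [0.0, -0.3, 0.7]
gripper_width: 42.6
grasp_force: 0.0
```

>>> {"method": "send_rows", "body": {
  "targets": [
    {"gripper":0,"x":0,"y":0,"z":0,"ax":0,"ay":0,"az":-7.14},
    {"gripper":0,"x":0,"y":0,"z":0,"ax":0,"ay":0,"az":-7.14},
    {"gripper":0,"x":0,"y":0,"z":0,"ax":0,"ay":0,"az":-7.14},
    {"gripper":0,"x":-1,"y":-3.95,"z":0,"ax":0,"ay":0,"az":0},
    {"gripper":0,"x":0,"y":0,"z":3,"ax":0,"ay":0,"az":0}
  ]
}}

```text
clock: 17.4
position: [546.5, 121.3, 191.6]
ee_rot: [0.724, -0.69, 0.005, -0.008]
contact_force: [2.4, 0.1, 0.8]
gripper_width: 42.7
grasp_force: 0.0
```

>>> {"method": "send_rows", "body": {
  "targets": [
    {"gripper":0,"x":0,"y":0,"z":4,"ax":0,"ay":0,"az":0},
    {"gripper":0,"x":0,"y":0,"z":4,"ax":0,"ay":0,"az":0},
    {"gripper":0,"x":0,"y":0,"z":2,"ax":0,"ay":0,"az":0},
    {"gripper":0,"x":0,"y":0,"z":0,"ax":0,"ay":0,"az":0},
    {"gripper":0,"x":0,"y":0,"z":0,"ax":0,"ay":0,"az":0}
  ]
}}

```text
clock: 17.82
position: [537.6, 118.6, 85.4]
ee_rot: [0.724, -0.69, 0.0, 0.001]
contact_force: [-0.2, 0.0, 0.7]
gripper_width: 42.6
grasp_force: 0.0
```

```bash
cat > spoon.py <<'E'
from h import *
def spoon(c,zt,L=80,fn=None):
    im,d,m=shot('wrist',fn);P=cloud(d,m);s=arm.read_state();p=s['position'];q=s['ee_rot']
    from scipy.spatial.transform import Rotation as R
    Rm=R.from_quat(q).as_matrix();print('tcp',np.round(p,1),'tool x deg',round(np.degrees(np.arctan2(Rm[1,0],Rm[0,0]))%360,2),'tilt',np.round(Rm[:2,2],3))
    k=(np.abs(P[...,0]-c[0])<L)&(np.abs(P[...,1]-c[1])<95)&(P[...,2]>zt+1.8)&(P[...,2]<zt+14)
    n,l,st,ce=cv2.connectedComponentsWithStats(k.astype(np.uint8))
    for i in range(1,n):
        if st[i,4]>150:
            qq=P[l==i];r=cv2.minAreaRect(qq[:,:2].astype(np.float32))
            print(st[i],'ctr',np.round(r[0],1),np.round(r[1],1),round(r[2],2),'zmax',round(qq[:,2].max(),1))
            near=qq[np.abs(qq[:,1]-c[1])<12]
            if len(near):print(' mid strip x',np.round(near[:,0].min(),1),np.round(near[:,0].max(),1),'z',np.round(near[:,2].min(),1),np.round(near[:,2].max(),1))
            ends=[qq[(qq[:,1]>a)&(qq[:,1]<a+10)] for a in range(int(qq[:,1].min()),int(qq[:,1].max()),10)]
            print(' axis',[(round(e[:,1].mean()),round(e[:,0].mean(),1)) for e in ends if len(e)>3])
E
python3 -c "
from spoon import *
spoon((537,119),0,fn='w8')"
```

```text
tcp [538.8 119.4  87. ] tool x deg 272.75 tilt [0.002 0.   ]
[ 262  106   40  183 3312] ctr [537.8 122.4] [ 28.  136.1] 2.78 zmax 14.0
 mid strip x 537.1 548.4 z 1.8 14.0
 axis [(60, np.float64(548.0)), (69, np.float64(547.3)), (79, np.float64(546.1)), (89, np.float64(545.0)), (99, np.float64(543.7)), (109, np.float64(542.6)), (119, np.float64(541.6)), (129, np.float64(540.3)), (139, np.float64(538.9)), (150, np.float64(536.7)), (159, np.float64(536.5)), (169, np.float64(535.7)), (178, np.float64(535.1)), (185, np.float64(535.2))]
[385 200  15  47 263] ctr [459.7 130.9] [31.4  5.3] 89.99 zmax 14.0
 mid strip x 457.1 462.3 z 1.8 14.0
 axis [(120, np.float64(459.2)), (130, np.float64(461.3)), (140, np.float64(460.1)), (146, np.float64(457.5))]
```

>>> {"method": "send_rows", "body": {
  "targets": [
    {"gripper":0,"x":-0.15,"y":-0.3,"z":2,"ax":0,"ay":0,"az":-3.5},
    {"gripper":0,"x":0,"y":0,"z":3,"ax":0,"ay":0,"az":0},
    {"gripper":0,"x":0,"y":0,"z":3,"ax":0,"ay":0,"az":0},
    {"gripper":0,"x":0,"y":0,"z":1.5,"ax":0,"ay":0,"az":0},
    {"gripper":0,"x":0,"y":0,"z":0,"ax":0,"ay":0,"az":0}
  ]
}}

```text
clock: 18.28
position: [540.0, 121.0, -10.2]
ee_rot: [0.745, -0.668, -0.0, 0.001]
contact_force: [0.2, 0.3, -0.2]
gripper_width: 42.9
grasp_force: 0.0
```

>>> {"method": "send_rows", "body": {
  "targets": [
    {"gripper":0,"x":0,"y":0,"z":0.7,"ax":0,"ay":0,"az":0},
    {"gripper":0,"x":0,"y":0,"z":0,"ax":0,"ay":0,"az":0},
    {"gripper":0,"x":0,"y":0,"z":0,"ax":0,"ay":0,"az":0}
  ]
}}

```text
clock: 18.53
position: [541.9, 122.2, -14.5]
ee_rot: [0.745, -0.667, 0.001, -0.002]
contact_force: [-0.6, 0.1, 1.3]
gripper_width: 42.7
grasp_force: 0.0
```

```bash
python3 -c "
from spoon import *
spoon((541,121),0,30)
im,d,m=shot('wrist','w9');P=cloud(d,m)
for v in range(120,330,12):
  r=P[v,:];k=(np.abs(r[:,0]-541)<12)&(r[:,2]>1.5)&(r[:,2]<15)
  if k.any(): print(v,np.round(r[k][:,0].min()),np.round(r[k][:,0].max()),np.round(r[k][:,1].mean()),np.round(r[k][:,2].max(),1))
"
```

```text
tcp [541.8 122.2 -14.5] tool x deg 276.31 tilt [0.003 0.002]
[ 260  110   55  272 6992] ctr [538.6 119.8] [ 26.2 130.7] 5.39 zmax 12.7
 mid strip x 535.6 544.3 z 7.8 12.7
 axis [(60, np.float64(546.4)), (69, np.float64(545.6)), (79, np.float64(544.5)), (89, np.float64(543.3)), (99, np.float64(542.1)), (109, np.float64(541.0)), (119, np.float64(539.8)), (129, np.float64(538.6)), (139, np.float64(537.3)), (150, np.float64(535.3)), (159, np.float64(534.7)), (169, np.float64(534.1)), (178, np.float64(533.4))]
120 540.0 553.0 59.0 3.9
132 540.0 552.0 64.0 4.5
144 539.0 551.0 68.0 5.0
156 539.0 551.0 73.0 6.1
168 539.0 550.0 78.0 6.6
180 539.0 549.0 83.0 7.4
192 538.0 548.0 88.0 9.0
204 538.0 547.0 93.0 8.3
216 538.0 546.0 98.0 9.6
228 538.0 546.0 103.0 9.7
240 537.0 545.0 109.0 11.0
252 537.0 544.0 114.0 11.2
264 536.0 543.0 119.0 11.4
276 536.0 541.0 125.0 11.5
288 536.0 541.0 131.0 11.7
300 534.0 541.0 138.0 10.6
312 530.0 543.0 146.0 7.9
324 529.0 547.0 155.0 5.5
```

View pics/w9.png

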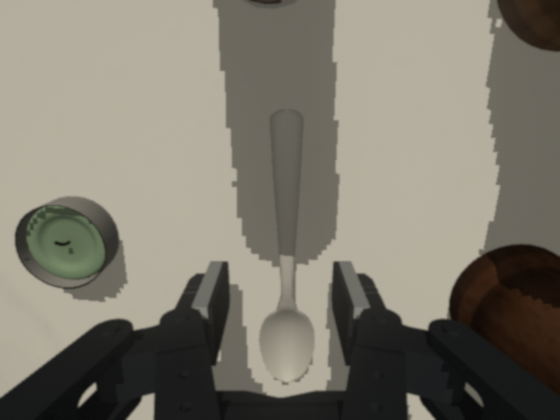

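Spoon centred between the pads, handle top about 11 mm at its middle (288,268). Going down and closing.

>>> {"method": "send_rows", "body": {
  "targets": [
    {"gripper":0,"x":0.2,"y":0.2,"z":1,"ax":0,"ay":0,"az":0},
    {"gripper":0,"x":0,"y":0,"z":0.7,"ax":0,"ay":0,"az":0},
    {"gripper":0,"x":0,"y":0,"z":0,"ax":0,"ay":0,"az":0},
    {"gripper":0,"x":0,"y":0,"z":0,"ax":0,"ay":0,"az":0}
  ]
}}

```text
clock: 18.97
position: [538.7, 119.4, -33.3]
ee_rot: [0.745, -0.667, -0.0, 0.0]
contact_force: [-0.4, -0.5, -0.5]
gripper_width: 42.9
grasp_force: 0.0
```

>>> {"method": "send_rows", "body": {
  "targets": [
    {"gripper":1,"x":0,"y":0,"z":0,"ax":0,"ay":0,"az":0},
    {"gripper":1,"x":0,"y":0,"z":0,"ax":0,"ay":0,"az":0},
    {"gripper":1,"x":0,"y":0,"z":0,"ax":0,"ay":0,"az":0},
    {"gripper":1,"x":0,"y":0,"z":0,"ax":0,"ay":0,"az":0},
    {"gripper":1,"x":0,"y":0,"z":0,"ax":0,"ay":0,"az":0}
  ]
}}

```text
clock: 19.38
position: [539.3, 119.8, -32.5]
ee_rot: [0.745, -0.667, 0.0, -0.001]
contact_force: [-1.5, 0.2, 6.0]
gripper_width: 18.4
grasp_force: 58.5
```

>>> {"method": "send_rows", "body": {
  "targets": [
    {"gripper":1,"x":0,"y":0,"z":0,"ax":0,"ay":0,"az":0},
    {"gripper":1,"x":0,"y":0,"z":0,"ax":0,"ay":0,"az":0}
  ]
}}

```text
clock: 19.55
position: [539.3, 119.7, -32.6]
ee_rot: [0.745, -0.667, 0.0, -0.001]
contact_force: [-0.4, 0.5, 6.2]
gripper_width: 18.6
grasp_force: 58.6
```

>>> {"method": "send_rows", "body": {
  "targets": [
    {"gripper":1,"x":0,"y":0,"z":-2,"ax":0,"ay":0,"az":0},
    {"gripper":1,"x":0,"y":0,"z":-4,"ax":0,"ay":0,"az":0},
    {"gripper":1,"x":0,"y":0,"z":-4,"ax":0,"ay":0,"az":0},
    {"gripper":1,"x":0,"y":0,"z":-4,"ax":0,"ay":0,"az":0},
    {"gripper":1,"x":0,"y":0,"z":-4,"ax":0,"ay":0,"az":0}
  ]
}}

```text
clock: 19.97
position: [538.0, 119.2, 148.2]
ee_rot: [0.745, -0.667, -0.0, 0.0]
contact_force: [1.1, 0.8, -0.5]
gripper_width: 18.3
grasp_force: 58.9
```

>>> {"method": "send_rows", "body": {
  "targets": [
    {"gripper":1,"x":0,"y":0,"z":-1.5,"ax":0,"ay":0,"az":0},
    {"gripper":1,"x":0,"y":0,"z":0,"ax":0,"ay":0,"az":0}
  ]
}}

```text
clock: 20.13
position: [541.4, 120.5, 166.8]
ee_rot: [0.745, -0.667, 0.002, -0.005]
contact_force: [-0.5, 0.1, -0.3]
gripper_width: 18.6
grasp_force: 58.9
```

>>> {"method": "send_rows", "body": {
  "targets": [
    {"gripper":1,"x":3.5,"y":1.4,"z":0,"ax":0,"ay":0,"az":0},
    {"gripper":1,"x":3.8,"y":1.5,"z":0,"ax":0,"ay":0,"az":0},
    {"gripper":1,"x":3.8,"y":1.5,"z":0,"ax":0,"ay":0,"az":0},
    {"gripper":1,"x":3.8,"y":1.5,"z":0,"ax":0,"ay":0,"az":0},
    {"gripper":1,"x":3.8,"y":1.5,"z":0,"ax":0,"ay":0,"az":0}
  ]
}}

```text
clock: 20.55
position: [483.7, -76.0, 160.2]
ee_rot: [0.745, -0.667, -0.001, 0.001]
contact_force: [-0.1, -0.4, -0.8]
gripper_width: 18.3
grasp_force: 58.9
```

>>> {"method": "send_rows", "body": {
  "targets": [
    {"gripper":1,"x":3.8,"y":1.5,"z":0,"ax":0,"ay":0,"az":0},
    {"gripper":1,"x":3.8,"y":1.5,"z":0,"ax":0,"ay":0,"az":0},
    {"gripper":1,"x":3.8,"y":1.5,"z":0,"ax":0,"ay":0,"az":0},
    {"gripper":1,"x":3.8,"y":1.5,"z":0,"ax":0,"ay":0,"az":0},
    {"gripper":1,"x":3.8,"y":1.5,"z":0,"ax":0,"ay":0,"az":0}
  ]
}}

```text
clock: 20.97
position: [430.1, -273.0, 160.2]
ee_rot: [0.745, -0.667, -0.001, 0.0]
contact_force: [1.4, 0.1, -1.0]
gripper_width: 18.3
grasp_force: 58.9
```

>>> {"method": "send_rows", "body": {
  "targets": [
    {"gripper":1,"x":3.8,"y":1.6,"z":0,"ax":0,"ay":0,"az":0},
    {"gripper":1,"x":0,"y":0,"z":0,"ax":0,"ay":0,"az":5.83},
    {"gripper":1,"x":0,"y":0,"z":0,"ax":0,"ay":0,"az":5.83},
    {"gripper":1,"x":0,"y":0,"z":0,"ax":0,"ay":0,"az":5.83},
    {"gripper":1,"x":0,"y":0,"z":0,"ax":0,"ay":0,"az":0}
  ]
}}

```text
clock: 21.38
position: [419.0, -311.1, 159.9]
ee_rot: [-0.633, 0.774, 0.002, -0.001]
contact_force: [-0.0, 0.2, -1.1]
gripper_width: 18.6
grasp_force: 58.9
```

```bash
cat > sp2.py <<'E'
from spoon import *
from scipy.spatial.transform import Rotation as R
# held spoon in tool terms: depth band about the grip
im,d,m=shot('wrist','w10');P=cloud(d,m);s=arm.read_state();p=s['position'];z0=p[2]+38
Rm=R.from_quat(s['ee_rot']).as_matrix();print(np.round(p,1),round(np.degrees(np.arctan2(Rm[1,0],Rm[0,0]))%360,2),s['grasp_force'],s['gripper_width'])
k=(np.abs(P[...,0]-p[0])<40)&(np.abs(P[...,1]-p[1])<90)&(P[...,2]>z0-12)&(P[...,2]<z0+10)
n,l,st,ce=cv2.connectedComponentsWithStats(k.astype(np.uint8))
for i in range(1,n):
    if st[i,4]>100:
        q=P[l==i];print(st[i],np.round(q.min(0)),np.round(q.max(0)));print([(round(e[:,1].mean()),round(e[:,0].mean(),1),round(e[:,2].max(),1)) for a in range(int(q[:,1].min()),int(q[:,1].max()),12) for e in [q[(q[:,1]>a)&(q[:,1]<a+12)]] if len(e)>3])
for r in cork(im,m,amin=300):print(np.round(r[0],1),np.round(r[1:4],1),r[4])
E
python3 sp2.py
```

```text
[ 419.3 -310.9  160.2] 258.87 58.858540767396335 18.306214966601626
[ 251  118   61  279 8491] [ 401. -375.  192.] [ 441. -253.  205.]
[(-369, np.float64(408.7), np.float64(197.9)), (-357, np.float64(410.6), np.float64(199.5)), (-345, np.float64(412.9), np.float64(201.6)), (-333, np.float64(415.3), np.float64(203.5)), (-321, np.float64(417.6), np.float64(204.4)), (-309, np.float64(419.9), np.float64(204.9)), (-297, np.float64(422.4), np.float64(204.6)), (-284, np.float64(425.9), np.float64(202.6)), (-273, np.float64(427.7), np.float64(200.3)), (-261, np.float64(428.2), np.float64(200.0)), (-254, np.float64(428.1), np.float64(198.2))]
[220 259  39  64 505] [ 427. -325.  194.] [ 441. -301.  208.]
[(-322, np.float64(432.3), np.float64(208.2)), (-307, np.float64(429.9), np.float64(208.0))]
[303 259  38  64 494] [ 396. -320.  194.] [ 413. -297.  208.]
[(-315, np.float64(403.4), np.float64(208.2)), (-302, np.float64(412.0), np.float64(208.2))]
[ 661.4 -173.3] [67.  21.4 23.1] (53, 339, 50, 37)
[ 277.5 -139.1] [ 50.2 245.   30.9] (397, 244, 148, 155)
[ 467.5 -348.9] [205.6 166.3  79. ] (109, 49, 208, 233)
[ 245.9 -360.9] [138.  176.9  78.9] (368, 0, 192, 177)
```

View pics/w10.png

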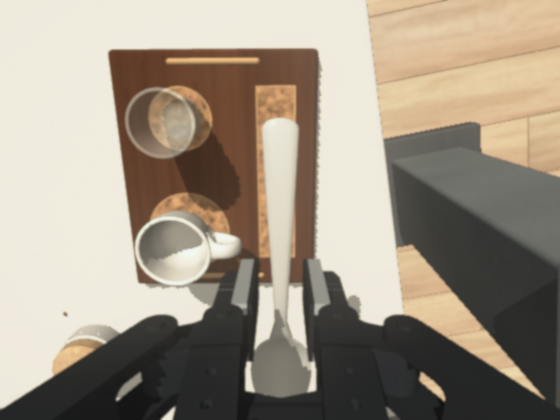

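>>> {"method": "send_rows", "body": {
  "targets": [
    {"gripper":1,"x":0.4,"y":-0.2,"z":3,"ax":0,"ay":0,"az":0.4},
    {"gripper":1,"x":0,"y":0,"z":4,"ax":0,"ay":0,"az":0},
    {"gripper":1,"x":0,"y":0,"z":4,"ax":0,"ay":0,"az":0},
    {"gripper":1,"x":0,"y":0,"z":3,"ax":0,"ay":0,"az":0},
    {"gripper":1,"x":0,"y":0,"z":2,"ax":0,"ay":0,"az":0}
  ]
}}

```text
clock: 21.85
position: [418.9, -314.0, -2.1]
ee_rot: [-0.633, 0.774, 0.003, -0.001]
contact_force: [0.6, -0.5, 0.2]
gripper_width: 18.2
grasp_force: 58.9
```

>>> {"method": "send_rows", "body": {
  "targets": [
    {"gripper":1,"x":0,"y":0,"z":0.5,"ax":0,"ay":0,"az":0},
    {"gripper":1,"x":0,"y":0,"z":0,"ax":0,"ay":0,"az":0},
    {"gripper":1,"x":0,"y":0,"z":0,"ax":0,"ay":0,"az":0}
  ]
}}

```text
clock: 22.1
position: [422.1, -315.6, -2.7]
ee_rot: [-0.633, 0.774, -0.0, 0.0]
contact_force: [0.4, -0.8, -1.0]
gripper_width: 18.1
grasp_force: 58.9
```

```bash
sed -i "s/'w10'/'w11'/" sp2.py; python3 sp2.py
```

```text
[ 422.6 -315.9   -2. ] 258.49 58.865954532811884 18.517005786474222
[ 251  118   61  279 8502] [ 404. -380.   30.] [ 445. -258.   43.]
[(-374, np.float64(411.5), np.float64(35.7)), (-362, np.float64(413.5), np.float64(37.6)), (-350, np.float64(415.9), np.float64(39.7)), (-338, np.float64(418.3), np.float64(41.1)), (-326, np.float64(420.7), np.float64(42.0)), (-314, np.float64(423.0), np.float64(43.0)), (-302, np.float64(425.6), np.float64(43.0)), (-289, np.float64(429.3), np.float64(40.5)), (-277, np.float64(431.2), np.float64(37.8)), (-266, np.float64(431.8), np.float64(38.3)), (-259, np.float64(431.7), np.float64(35.6))]
[220 259  39  64 498] [ 430. -330.   32.] [ 444. -306.   46.]
[(-327, np.float64(435.4), np.float64(46.0)), (-311, np.float64(433.1), np.float64(45.7))]
[303 259  38  64 497] [ 399. -324.   32.] [ 416. -302.   46.]
[(-321, np.float64(406.9), np.float64(46.0)), (-307, np.float64(415.2), np.float64(45.7))]
[ 319.2 -232.3] [11.1 56.3 30.7] (489, 332, 59, 69)
[ 526.2 -314.8] [99.8 64.7  5. ] (0, 219, 205, 148)
[ 525.2 -372. ] [67.3 31.5 66.1] (0, 110, 73, 147)
[ 437.9 -374.5] [153.1 149.3  78.9] (0, 14, 367, 336)
[ 311.2 -370.1] [33.  77.6  0.8] (473, 0, 87, 178)
```

>>> {"method": "send_rows", "body": {
  "targets": [
    {"gripper":1,"x":0,"y":0.2,"z":0.9,"ax":0,"ay":0,"az":0},
    {"gripper":1,"x":0,"y":0,"z":0.5,"ax":0,"ay":0,"az":0},
    {"gripper":1,"x":0,"y":0,"z":0,"ax":0,"ay":0,"az":0},
    {"gripper":1,"x":0,"y":0,"z":0,"ax":0,"ay":0,"az":0}
  ]
}}

```text
clock: 22.48
position: [419.3, -315.0, -17.3]
ee_rot: [-0.632, 0.775, 0.0, -0.0]
contact_force: [0.3, -0.0, -0.3]
gripper_width: 18.3
grasp_force: 58.9
```

>>> {"method": "send_rows", "body": {
  "targets": [
    {"gripper":1,"x":0,"y":0,"z":0.2,"ax":0,"ay":0,"az":0},
    {"gripper":1,"x":0,"y":0,"z":0,"ax":0,"ay":0,"az":0},
    {"gripper":1,"x":0,"y":0,"z":0,"ax":0,"ay":0,"az":0}
  ]
}}

```text
clock: 22.73
position: [419.4, -315.1, -19.2]
ee_rot: [-0.632, 0.775, -0.0, 0.0]
contact_force: [0.4, -0.0, -0.1]
gripper_width: 18.0
grasp_force: 58.9
```

>>> {"method": "send_rows", "body": {
  "targets": [
    {"gripper":1,"x":0,"y":-0.15,"z":0.12,"ax":0,"ay":0,"az":0},
    {"gripper":1,"x":0,"y":0,"z":0,"ax":0,"ay":0,"az":0},
    {"gripper":1,"x":0,"y":0,"z":0,"ax":0,"ay":0,"az":0}
  ]
}}

```text
clock: 22.98
position: [421.1, -315.5, -20.4]
ee_rot: [-0.632, 0.775, -0.0, 0.0]
contact_force: [-0.2, -0.5, -0.1]
gripper_width: 18.1
grasp_force: 58.9
```

>>> {"method": "send_rows", "body": {
  "targets": [
    {"gripper":0.1,"x":0,"y":0,"z":0,"ax":0,"ay":0,"az":0},
    {"gripper":0.1,"x":0,"y":0,"z":0,"ax":0,"ay":0,"az":0},
    {"gripper":0.1,"x":0,"y":0,"z":0,"ax":0,"ay":0,"az":0},
    {"gripper":0.1,"x":0,"y":0,"z":-1,"ax":0,"ay":0,"az":0},
    {"gripper":0.1,"x":0,"y":0,"z":-3,"ax":0,"ay":0,"az":0}
  ]
}}

```text
clock: 23.4
position: [417.7, -314.0, 16.8]
ee_rot: [-0.632, 0.775, 0.004, -0.002]
contact_force: [-0.2, -0.2, 0.2]
gripper_width: 38.4
grasp_force: 0.0
```

>>> {"method": "send_rows", "body": {
  "targets": [
    {"gripper":0.1,"x":0,"y":0,"z":-4,"ax":0,"ay":0,"az":0},
    {"gripper":0.1,"x":0,"y":0,"z":-4,"ax":0,"ay":0,"az":0},
    {"gripper":-1,"x":0,"y":0,"z":0,"ax":0,"ay":0,"az":0},
    {"gripper":-1,"x":0,"y":0,"z":0,"ax":0,"ay":0,"az":0}
  ]
}}

```text
clock: 23.73
position: [422.7, -316.1, 103.1]
ee_rot: [-0.632, 0.775, -0.003, 0.002]
contact_force: [-1.6, 0.1, -0.4]
gripper_width: 61.2
grasp_force: 0.0
```

```bash
python3 -c "
from spoon import *
spoon((421,-315),12,30,fn='w12')"
```

```text
tcp [ 421.2 -315.3  100.9] tool x deg 258.38 tilt [ 0.003 -0.001]
[ 267  122   35  161 2056] ctr [ 420.9 -309.3] [120.5  25.7] 79.43 zmax 22.3
 mid strip x 413.3 424.0 z 18.1 22.3
 axis [(-362, np.float64(410.0)), (-353, np.float64(411.6)), (-343, np.float64(413.5)), (-333, np.float64(415.6)), (-323, np.float64(417.5)), (-313, np.float64(419.6)), (-303, np.float64(421.7)), (-292, np.float64(424.5)), (-284, np.float64(426.6)), (-273, np.float64(428.0)), (-262, np.float64(429.4)), (-255, np.float64(430.0))]
```

View pics/w12.png

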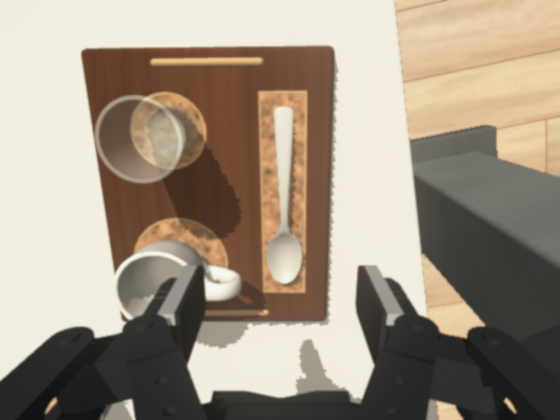

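Spoon centred on the strip (spoon 107–284, strip 91–293 px rows), cup and glass undisturbed. Next is the tall mill.

>>> {"method": "send_rows", "body": {
  "targets": [
    {"gripper":-1,"x":0,"y":0,"z":-4,"ax":0,"ay":0,"az":0},
    {"gripper":-1,"x":0,"y":0,"z":-4,"ax":0,"ay":0,"az":0},
    {"gripper":-1,"x":-3.75,"y":0.45,"z":-1,"ax":0,"ay":0,"az":0},
    {"gripper":-1,"x":-3.75,"y":0.45,"z":-1,"ax":0,"ay":0,"az":0},
    {"gripper":-1,"x":-3.75,"y":0.45,"z":0,"ax":0,"ay":0,"az":0}
  ]
}}

```text
clock: 24.2
position: [430.5, -201.8, 200.4]
ee_rot: [-0.631, 0.776, -0.001, 0.0]
contact_force: [0.2, -0.3, 0.5]
gripper_width: 85.5
grasp_force: 0.0
```

>>> {"method": "send_rows", "body": {
  "targets": [
    {"gripper":-1,"x":-3.75,"y":0.45,"z":0,"ax":0,"ay":0,"az":0},
    {"gripper":-1,"x":-3.75,"y":0.45,"z":0,"ax":0,"ay":0,"az":0},
    {"gripper":-1,"x":-3.75,"y":0.45,"z":0,"ax":0,"ay":0,"az":0},
    {"gripper":-1,"x":-3.75,"y":0.45,"z":0,"ax":0,"ay":0,"az":0},
    {"gripper":-1,"x":-3.75,"y":0.45,"z":0,"ax":0,"ay":0,"az":0}
  ]
}}

```text
clock: 24.62
position: [444.6, -12.7, 198.2]
ee_rot: [-0.632, 0.775, 0.001, -0.001]
contact_force: [1.4, -0.7, -0.3]
gripper_width: 85.6
grasp_force: 0.0
```

>>> {"method": "send_rows", "body": {
  "targets": [
    {"gripper":-1,"x":0,"y":0,"z":0,"ax":0,"ay":0,"az":0},
    {"gripper":-1,"x":0,"y":0,"z":0,"ax":0,"ay":0,"az":0}
  ]
}}

```text
clock: 24.78
position: [445.0, -12.7, 198.1]
ee_rot: [-0.634, 0.774, 0.001, -0.002]
contact_force: [0.7, -0.8, -0.9]
gripper_width: 85.4
grasp_force: 0.0
```

```bash
python3 -c "
from h import *
rim((446,-13),40,135,158)
rim((446,-13),30,162,176)"
```

```text
tcp [445.  -13.8 198.2] [-6.328e-01  7.743e-01  7.000e-04 -1.500e-03]
3907 circ 447.8 -11.5 25.1 [423. -37. 135.] [473.  13. 158.]
tcp [445.1 -14.5 198.4] [-6.321e-01  7.749e-01  6.000e-04 -1.300e-03]
335 circ 448.0 -11.9 6.0 [442. -18. 162.] [454.  -6. 171.]
```

>>> {"method": "send_rows", "body": {
  "targets": [
    {"gripper":-1,"x":-0.2,"y":-0.2,"z":1,"ax":0,"ay":0,"az":0},
    {"gripper":-1,"x":0,"y":0,"z":3.5,"ax":0,"ay":0,"az":0},
    {"gripper":-1,"x":0,"y":0,"z":3.5,"ax":0,"ay":0,"az":0},
    {"gripper":-1,"x":0,"y":0,"z":2,"ax":0,"ay":0,"az":0},
    {"gripper":-1,"x":0,"y":0,"z":1,"ax":0,"ay":0,"az":0}
  ]
}}

```text
clock: 25.3
position: [445.3, -15.0, 86.0]
ee_rot: [-0.631, 0.776, 0.002, -0.003]
contact_force: [0.3, 0.9, 0.9]
gripper_width: 85.3
grasp_force: 0.0
```

>>> {"method": "send_rows", "body": {
  "targets": [
    {"gripper":-1,"x":0,"y":0,"z":0.4,"ax":0,"ay":0,"az":0},
    {"gripper":-1,"x":0,"y":0,"z":0,"ax":0,"ay":0,"az":0},
    {"gripper":-1,"x":0,"y":0,"z":0,"ax":0,"ay":0,"az":0}
  ]
}}

```text
clock: 25.55
position: [448.7, -13.5, 85.8]
ee_rot: [-0.632, 0.775, -0.0, 0.0]
contact_force: [0.9, -0.2, 0.1]
gripper_width: 85.2
grasp_force: 0.0
```

>>> {"method": "send_rows", "body": {
  "targets": [
    {"gripper":-1,"x":-0.1,"y":0,"z":0.5,"ax":0,"ay":0,"az":0},
    {"gripper":-1,"x":0,"y":0,"z":0,"ax":0,"ay":0,"az":0},
    {"gripper":1,"x":0,"y":0,"z":0,"ax":0,"ay":0,"az":0},
    {"gripper":1,"x":0,"y":0,"z":0,"ax":0,"ay":0,"az":0},
    {"gripper":1,"x":0,"y":0,"z":0,"ax":0,"ay":0,"az":0}
  ]
}}

```text
clock: 25.97
position: [448.7, -11.6, 80.9]
ee_rot: [-0.632, 0.775, -0.0, 0.0]
contact_force: [-0.4, -0.6, 0.7]
gripper_width: 51.5
grasp_force: 0.0
```

>>> {"method": "send_rows", "body": {
  "targets": [
    {"gripper":1,"x":0,"y":0,"z":0,"ax":0,"ay":0,"az":0},
    {"gripper":1,"x":0,"y":0,"z":0,"ax":0,"ay":0,"az":0},
    {"gripper":1,"x":0,"y":0,"z":0,"ax":0,"ay":0,"az":0}
  ]
}}

```text
clock: 26.22
position: [448.6, -11.6, 81.3]
ee_rot: [-0.632, 0.775, -0.0, 0.0]
contact_force: [-2.2, 1.0, 5.3]
gripper_width: 46.3
grasp_force: 60.8
```

>>> {"method": "send_rows", "body": {
  "targets": [
    {"gripper":1,"x":0,"y":0,"z":-1,"ax":0,"ay":0,"az":0},
    {"gripper":1,"x":0,"y":0,"z":-1,"ax":0,"ay":0,"az":0},
    {"gripper":1,"x":0,"y":0,"z":0,"ax":0,"ay":0,"az":0},
    {"gripper":1,"x":0,"y":0,"z":0,"ax":0,"ay":0,"az":0}
  ]
}}

```text
clock: 26.55
position: [448.5, -11.5, 100.5]
ee_rot: [-0.632, 0.775, 0.0, 0.0]
contact_force: [0.1, -0.1, -2.0]
gripper_width: 46.2
grasp_force: 61.8
```

```bash
python3 -c "
from h import *
rim((448,-12),30,182,196)
print(arm.read_state()['gripper_width'],arm.read_state()['grasp_force'])
im,d,m=shot('wrist','w13');P=cloud(d,m)
np.savez('/tmp/w13',P=P)
q=P[(np.hypot(P[...,0]-448,P[...,1]+12)<9)&(P[...,2]>150)&(P[...,2]<200)];print(len(q),q[:,2].max())"
```

```text
tcp [448.  -11.7 100. ] [-6.319e-01  7.750e-01  3.000e-04 -2.000e-04]
2384 circ 445.9 -22.0 28.1 [418. -29. 182.] [473.  -6. 194.]
46.19591155822387 61.74960861142608
2864 188.87863994214305
```

View pics/w13.png

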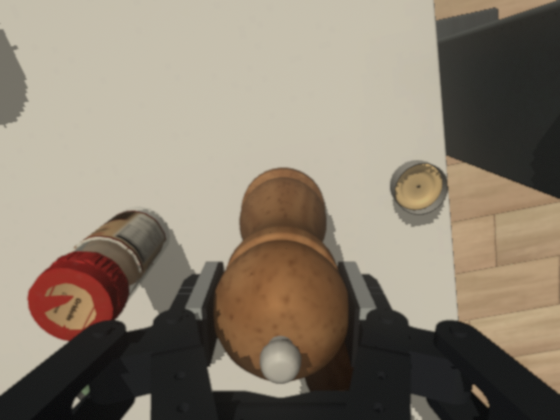

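Mill held upright (head at (283,305), knob at (280,360)) with no slip. Now the seasoning board's inlays from the saved pictures.

```bash
python3 - <<'E'
from h import *
for f in ['top','w7']:
    z=np.load(f'/tmp/{f}.npz');im,P=z['im'],z['P']
    h=cv2.cvtColor(im,cv2.COLOR_RGB2HSV)
    reg=(P[...,0]>380)&(P[...,0]<570)&(P[...,1]>200)&(P[...,1]<460)&(np.abs(P[...,2]-11)<7)
    v=h[...,2][reg];t,_=cv2.threshold(v.reshape(-1,1),0,255,cv2.THRESH_OTSU)
    wood=(reg&(h[...,1]>80)).astype(np.uint8)
    q=P[wood>0];print(f,'otsu',t,'board',[np.round(x,1) for x in cv2.minAreaRect(q[:,:2].astype(np.float32))])
    k=((h[...,2]>125)&(wood>0)).astype(np.uint8);k=cv2.morphologyEx(k,cv2.MORPH_CLOSE,np.ones((3,3)))
    n,l,st,ce=cv2.connectedComponentsWithStats(k)
    for i in range(1,n):
        if st[i,4]>50: q=P[l==i];print(st[i],np.round(q.mean(0),1),np.round(q.min(0)),np.round(q.max(0)))
E
```

```text
top otsu 124.0 board [array([473.6, 323.8]), array([209.5, 108.4]), np.float64(79.2)]
[140 204  35  29 645] [483.6 375.2  17.6] [301.  69.   6.] [524. 424. 996.]
[188 215  20  21 336] [463.1 273.4  20.2] [301.  69.   6.] [491. 300. 996.]
w7 otsu 120.0 board [array([473.6, 317.1]), array([194.8, 107.4]), np.float64(79.1)]
[394 106  20  54 290] [462.5 229.4  14. ] [424. 108.  10.] [489. 237. 390.]
[ 423  108   54   55 2321] [465.1 275.2  14.2] [424. 108.  10.] [492. 303. 390.]
[ 509  125   51   65 2750] [488.  365.9  13.4] [424. 108.  10.] [521. 395. 390.]
```

>>> {"method": "send_rows", "body": {
  "targets": [
    {"gripper":1,"x":0,"y":0,"z":-3,"ax":0,"ay":0,"az":0},
    {"gripper":1,"x":0,"y":0,"z":-4,"ax":0,"ay":0,"az":0},
    {"gripper":1,"x":0,"y":0,"z":-4,"ax":0,"ay":0,"az":0},
    {"gripper":1,"x":0,"y":0,"z":-4,"ax":0,"ay":0,"az":0},
    {"gripper":1,"x":-2,"y":0.2,"z":0,"ax":0,"ay":0,"az":0}
  ]
}}

```text
clock: 27.07
position: [454.7, 7.3, 258.6]
ee_rot: [-0.631, 0.775, -0.004, 0.006]
contact_force: [1.2, 0.7, -0.9]
gripper_width: 46.3
grasp_force: 62.8
```

>>> {"method": "send_rows", "body": {
  "targets": [
    {"gripper":1,"x":-3.5,"y":0.4,"z":0,"ax":0,"ay":0,"az":0},
    {"gripper":1,"x":-3.8,"y":0.4,"z":0,"ax":0,"ay":0,"az":0},
    {"gripper":1,"x":-3.8,"y":0.4,"z":0,"ax":0,"ay":0,"az":0},
    {"gripper":1,"x":-3.8,"y":0.4,"z":0,"ax":0,"ay":0,"az":0},
    {"gripper":1,"x":-3.8,"y":0.4,"z":0,"ax":0,"ay":0,"az":0}
  ]
}}

```text
clock: 27.48
position: [467.9, 197.1, 249.5]
ee_rot: [-0.632, 0.775, 0.0, -0.001]
contact_force: [1.3, 0.3, -2.7]
gripper_width: 46.4
grasp_force: 62.8
```

>>> {"method": "send_rows", "body": {
  "targets": [
    {"gripper":1,"x":-3.8,"y":0.4,"z":0,"ax":0,"ay":0,"az":0},
    {"gripper":1,"x":-3.8,"y":0.5,"z":0,"ax":0,"ay":0,"az":0},
    {"gripper":1,"x":-3.8,"y":0.5,"z":0,"ax":0,"ay":0,"az":0},
    {"gripper":1,"x":-3.3,"y":0.4,"z":0,"ax":0,"ay":0,"az":0},
    {"gripper":1,"x":-2.5,"y":0.3,"z":0,"ax":0,"ay":0,"az":0}
  ]
}}

```text
clock: 27.9
position: [482.0, 370.8, 248.5]
ee_rot: [-0.633, 0.774, 0.0, -0.001]
contact_force: [0.5, -0.4, -1.9]
gripper_width: 46.1
grasp_force: 62.8
```

>>> {"method": "send_rows", "body": {
  "targets": [
    {"gripper":1,"x":0,"y":0,"z":0,"ax":0,"ay":0,"az":0},
    {"gripper":1,"x":0,"y":0,"z":0,"ax":0,"ay":0,"az":0},
    {"gripper":1,"x":0,"y":0,"z":0,"ax":0,"ay":0,"az":0}
  ]
}}

```text
clock: 28.15
position: [482.1, 367.5, 249.2]
ee_rot: [-0.632, 0.775, -0.0, -0.001]
contact_force: [0.0, -0.2, -2.8]
gripper_width: 46.3
grasp_force: 62.8
```

```bash
cat > brd.py <<'E'
from h import *
import sys
def board(cam='wrist',fn=None):
    im,d,m=shot(cam,fn);P=cloud(d,m);s=arm.read_state();print('tcp',np.round(s['position'],1),round(float(s['grasp_force']),1))
    h=cv2.cvtColor(im,cv2.COLOR_RGB2HSV)
    reg=(d>0)&(P[...,0]>380)&(P[...,0]<570)&(P[...,1]>200)&(P[...,1]<460)&(np.abs(P[...,2]-11)<7)&(h[...,1]>80)
    q=P[reg];print('board',[np.round(x,1) for x in cv2.minAreaRect(q[:,:2].astype(np.float32))])
    k=((h[...,2]>125)&reg).astype(np.uint8);k=cv2.morphologyEx(k,cv2.MORPH_CLOSE,np.ones((3,3)))
    n,l,st,ce=cv2.connectedComponentsWithStats(k)
    for i in range(1,n):
        if st[i,4]>150: q=P[(l==i)&reg];print(st[i],np.round(q.mean(0),1),np.round(q.min(0)),np.round(q.max(0)))
    return P
if __name__=='__main__': board(*sys.argv[1:])
E
python3 brd.py wrist w14
```

```text
tcp [482.3 367.2 249.8] 62.8
board [array([475.3, 325.6]), array([208.1, 106.8]), np.float64(79.2)]
[246  22  53   6 247] [462.9 230.2  13. ] [437. 224.  10.] [488. 237.  15.]
[ 253   46   52   55 2234] [465.7 276.1  12.3] [439. 250.  10.] [493. 303.  15.]
[ 248  137   64   45 1791] [483.2 361.   12.5] [449. 339.  10.] [521. 389.  15.]
```

View pics/w14.png

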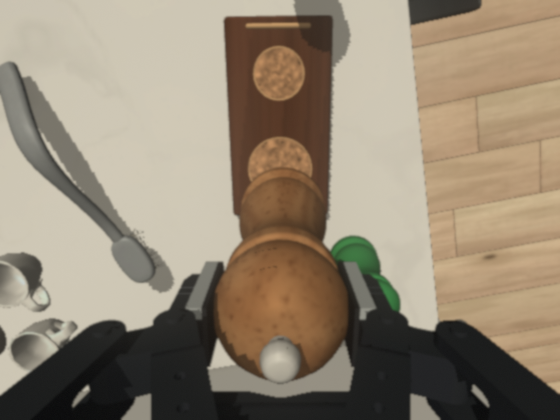

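>>> {"method": "send_rows", "body": {
  "targets": [
    {"gripper":1,"x":-0.7,"y":-0.05,"z":2,"ax":0,"ay":0,"az":0},
    {"gripper":1,"x":0,"y":0,"z":4,"ax":0,"ay":0,"az":0},
    {"gripper":1,"x":0,"y":0,"z":4,"ax":0,"ay":0,"az":0},
    {"gripper":1,"x":0,"y":0,"z":3,"ax":0,"ay":0,"az":0},
    {"gripper":1,"x":0,"y":0,"z":1,"ax":0,"ay":0,"az":0}
  ]
}}

```text
clock: 28.62
position: [481.8, 370.9, 105.4]
ee_rot: [-0.631, 0.776, -0.0, -0.005]
contact_force: [0.2, -0.8, -3.1]
gripper_width: 46.5
grasp_force: 62.8
```

>>> {"method": "send_rows", "body": {
  "targets": [
    {"gripper":1,"x":0,"y":0,"z":0.3,"ax":0,"ay":0,"az":0},
    {"gripper":1,"x":0,"y":0,"z":0,"ax":0,"ay":0,"az":0},
    {"gripper":1,"x":0,"y":0,"z":0,"ax":0,"ay":0,"az":0}
  ]
}}

```text
clock: 28.87
position: [486.0, 375.9, 110.1]
ee_rot: [-0.632, 0.775, 0.0, 0.002]
contact_force: [-0.8, -0.1, -2.3]
gripper_width: 46.5
grasp_force: 62.8
```

```bash
python3 brd.py
```

```text
tcp [485.9 376.1 110.4] 62.8
board [array([477.2, 336.8]), array([182.5, 107.7]), np.float64(79.1)]
[ 242    4   80   87 5409] [465.3 276.1  11.9] [438. 250.   9.] [492. 303.  15.]
[ 236  145   95   65 2363] [480.8 356.8  12.1] [449. 339.  10.] [520. 392.  15.]
```

>>> {"method": "send_rows", "body": {
  "targets": [
    {"gripper":1,"x":0.2,"y":0.15,"z":0.8,"ax":0,"ay":0,"az":0},
    {"gripper":1,"x":0,"y":0,"z":0.5,"ax":0,"ay":0,"az":0},
    {"gripper":1,"x":0,"y":0,"z":0,"ax":0,"ay":0,"az":0},
    {"gripper":1,"x":0,"y":0,"z":0,"ax":0,"ay":0,"az":0}
  ]
}}

```text
clock: 29.25
position: [482.4, 373.1, 94.3]
ee_rot: [-0.632, 0.775, -0.0, -0.0]
contact_force: [0.8, -0.5, -0.4]
gripper_width: 46.3
grasp_force: 62.8
```

>>> {"method": "send_rows", "body": {
  "targets": [
    {"gripper":1,"x":0,"y":0,"z":0.1,"ax":0,"ay":0,"az":0},
    {"gripper":1,"x":0,"y":0,"z":0,"ax":0,"ay":0,"az":0},
    {"gripper":1,"x":0,"y":0,"z":0,"ax":0,"ay":0,"az":0}
  ]
}}

```text
clock: 29.5
position: [482.7, 373.4, 93.6]
ee_rot: [-0.632, 0.775, -0.0, 0.0]
contact_force: [-0.3, 1.0, -2.0]
gripper_width: 46.1
grasp_force: 62.8
```

>>> {"method": "send_rows", "body": {
  "targets": [
    {"gripper":1,"x":-0.1,"y":-0.12,"z":0,"ax":0,"ay":0,"az":0},
    {"gripper":1,"x":0,"y":0,"z":0.08,"ax":0,"ay":0,"az":0},
    {"gripper":1,"x":0,"y":0,"z":0,"ax":0,"ay":0,"az":0},
    {"gripper":1,"x":0,"y":0,"z":0,"ax":0,"ay":0,"az":0}
  ]
}}

```text
clock: 29.83
position: [484.4, 374.4, 93.4]
ee_rot: [-0.632, 0.775, 0.0, 0.001]
contact_force: [-0.3, 0.3, 1.8]
gripper_width: 46.1
grasp_force: 63.2
```

>>> {"method": "send_rows", "body": {
  "targets": [
    {"gripper":-0.8,"x":0,"y":0,"z":0,"ax":0,"ay":0,"az":0},
    {"gripper":-0.8,"x":0,"y":0,"z":0,"ax":0,"ay":0,"az":0},
    {"gripper":-0.8,"x":0,"y":0,"z":0,"ax":0,"ay":0,"az":0},
    {"gripper":-0.8,"x":0,"y":0,"z":0,"ax":0,"ay":0,"az":0},
    {"gripper":-0.8,"x":0,"y":0,"z":0,"ax":0,"ay":0,"az":0}
  ]
}}

```text
clock: 30.25
position: [484.0, 374.0, 92.6]
ee_rot: [-0.632, 0.775, -0.0, -0.0]
contact_force: [0.5, 0.0, -0.8]
gripper_width: 76.8
grasp_force: 0.0
```

>>> {"method": "send_rows", "body": {
  "targets": [
    {"gripper":-1,"x":0,"y":0,"z":-1,"ax":0,"ay":0,"az":0},
    {"gripper":-1,"x":0,"y":0,"z":-2,"ax":0,"ay":0,"az":0},
    {"gripper":-1,"x":0,"y":0,"z":-4,"ax":0,"ay":0,"az":0},
    {"gripper":-1,"x":0,"y":0,"z":-4,"ax":0,"ay":0,"az":0},
    {"gripper":-1,"x":0,"y":0,"z":0,"ax":0,"ay":0,"az":0}
  ]
}}

```text
clock: 30.67
position: [488.1, 377.2, 213.4]
ee_rot: [-0.633, 0.774, 0.0, 0.009]
contact_force: [0.9, 0.7, 1.0]
gripper_width: 85.0
grasp_force: 0.0
```

>>> {"method": "send_rows", "body": {
  "targets": [
    {"gripper":-1,"x":0,"y":0,"z":0,"ax":0,"ay":0,"az":0},
    {"gripper":-1,"x":0,"y":0,"z":0,"ax":0,"ay":0,"az":0}
  ]
}}

```text
clock: 30.83
position: [483.7, 373.9, 203.2]
ee_rot: [-0.632, 0.775, 0.0, 0.0]
contact_force: [0.4, 0.4, -0.3]
gripper_width: 85.4
grasp_force: 0.0
```

```bash
python3 -c "
from h import *
rim((484,374),40,147,170)
rim((484,374),30,175,188)"; python3 brd.py
```

```text
tcp [483.4 373.5 202.1] [-6.32e-01  7.75e-01  1.00e-04 -8.00e-04]
4265 circ 483.3 375.0 24.9 [459. 350. 147.] [508. 399. 170.]
tcp [483.3 373.4 201.5] [-6.32e-01  7.75e-01 -1.00e-04 -1.30e-03]
351 circ 483.5 374.6 6.1 [478. 369. 175.] [490. 379. 182.]
tcp [483.4 373.4 201.3] 0.0
board [array([475. , 325.5]), array([205.6, 107.3]), np.float64(79.2)]
[241   5  60   6 256] [462.2 230.4  12.4] [437. 224.  10.] [488. 237.  15.]
[ 250   32   58   63 2788] [465.5 276.3  11.6] [439. 250.   9.] [492. 303.  14.]
[244 136  72  55 998] [485.  356.2  11.8] [449. 339.   9.] [520. 387.  18.]
```

>>> {"method": "send_rows", "body": {
  "targets": [
    {"gripper":-1,"x":3.5,"y":-1.5,"z":0,"ax":0,"ay":0,"az":0},
    {"gripper":-1,"x":3.6,"y":-1.5,"z":0,"ax":0,"ay":0,"az":0},
    {"gripper":-1,"x":3.6,"y":-1.5,"z":0,"ax":0,"ay":0,"az":0},
    {"gripper":-1,"x":3.6,"y":-1.5,"z":0,"ax":0,"ay":0,"az":0},
    {"gripper":-1,"x":3.6,"y":-1.5,"z":0,"ax":0,"ay":0,"az":0}
  ]
}}

```text
clock: 31.4
position: [520.9, 181.7, 201.6]
ee_rot: [-0.632, 0.775, 0.0, -0.001]
contact_force: [0.7, -0.2, -0.3]
gripper_width: 85.5
grasp_force: 0.0
```

>>> {"method": "send_rows", "body": {
  "targets": [
    {"gripper":-1,"x":3.6,"y":-1.5,"z":0,"ax":0,"ay":0,"az":0},
    {"gripper":-1,"x":3.6,"y":-1.5,"z":0,"ax":0,"ay":0,"az":0},
    {"gripper":-1,"x":3.6,"y":-1.5,"z":1,"ax":0,"ay":0,"az":0},
    {"gripper":-1,"x":3.5,"y":-1.4,"z":1,"ax":0,"ay":0,"az":0},
    {"gripper":-1,"x":3.4,"y":-1.4,"z":1,"ax":0,"ay":0,"az":0}
  ]
}}

```text
clock: 31.82
position: [556.9, -6.5, 171.5]
ee_rot: [-0.632, 0.775, 0.0, -0.001]
contact_force: [0.4, -0.5, 0.9]
gripper_width: 85.4
grasp_force: 0.0
```

>>> {"method": "send_rows", "body": {
  "targets": [
    {"gripper":-1,"x":0,"y":0,"z":2,"ax":0,"ay":0,"az":0},
    {"gripper":-1,"x":0,"y":0,"z":0,"ax":0,"ay":0,"az":0},
    {"gripper":-1,"x":0,"y":0,"z":0,"ax":0,"ay":0,"az":0}
  ]
}}

```text
clock: 32.07
position: [556.3, -5.1, 151.1]
ee_rot: [-0.632, 0.775, 0.001, -0.002]
contact_force: [0.2, -0.5, -0.7]
gripper_width: 85.2
grasp_force: 0.0
```

```bash
python3 -c "
from h import *
rim((557,-4),35,96,112)"
```

```text
tcp [557.3  -4.3 152.4] [-6.323e-01  7.747e-01  1.000e-04 -8.000e-04]
3893 circ 561.5 -2.8 22.5 [539. -25.  96.] [583.  19. 110.]
```

>>> {"method": "send_rows", "body": {
  "targets": [
    {"gripper":-1,"x":-0.15,"y":-0.25,"z":2,"ax":0,"ay":0,"az":0},
    {"gripper":-1,"x":0,"y":0,"z":3,"ax":0,"ay":0,"az":0},
    {"gripper":-1,"x":0,"y":0,"z":2,"ax":0,"ay":0,"az":0},
    {"gripper":-1,"x":0,"y":0,"z":0,"ax":0,"ay":0,"az":0},
    {"gripper":-1,"x":0,"y":0,"z":0,"ax":0,"ay":0,"az":0}
  ]
}}

```text
clock: 32.53
position: [560.4, -2.5, 83.2]
ee_rot: [-0.633, 0.774, -0.0, -0.0]
contact_force: [0.1, 0.2, 0.7]
gripper_width: 85.6
grasp_force: 0.0
```

```bash
python3 -c "
from h import *
rim((560,-4),32,96,112)"
```

```text
tcp [561.5  -2.4  84.3] [-0.633   0.7742 -0.0009  0.0009]
7421 circ 561.2 -3.9 22.6 [539. -26.  96.] [583.  19. 109.]
```

>>> {"method": "send_rows", "body": {
  "targets": [
    {"gripper":-1,"x":0.1,"y":0,"z":2,"ax":0,"ay":0,"az":0},
    {"gripper":-1,"x":0,"y":0,"z":2,"ax":0,"ay":0,"az":0},
    {"gripper":-1,"x":0,"y":0,"z":1,"ax":0,"ay":0,"az":0},
    {"gripper":-1,"x":0,"y":0,"z":0,"ax":0,"ay":0,"az":0},
    {"gripper":-1,"x":0,"y":0,"z":0,"ax":0,"ay":0,"az":0}
  ]
}}

```text
clock: 33.0
position: [560.9, -4.2, 33.9]
ee_rot: [-0.632, 0.775, -0.001, 0.001]
contact_force: [0.5, -0.7, -0.2]
gripper_width: 85.2
grasp_force: 0.0
```

>>> {"method": "send_rows", "body": {
  "targets": [
    {"gripper":1,"x":0,"y":0,"z":0,"ax":0,"ay":0,"az":0},
    {"gripper":1,"x":0,"y":0,"z":0,"ax":0,"ay":0,"az":0},
    {"gripper":1,"x":0,"y":0,"z":0,"ax":0,"ay":0,"az":0},
    {"gripper":1,"x":0,"y":0,"z":0,"ax":0,"ay":0,"az":0},
    {"gripper":1,"x":0,"y":0,"z":0,"ax":0,"ay":0,"az":0}
  ]
}}

```text
clock: 33.42
position: [560.6, -4.4, 33.9]
ee_rot: [-0.632, 0.775, -0.0, 0.001]
contact_force: [-1.7, 0.7, 5.7]
gripper_width: 43.3
grasp_force: 60.5
```

>>> {"method": "send_rows", "body": {
  "targets": [
    {"gripper":1,"x":0,"y":0,"z":0,"ax":0,"ay":0,"az":0},
    {"gripper":1,"x":0,"y":0,"z":0,"ax":0,"ay":0,"az":0}
  ]
}}

```text
clock: 33.58
position: [560.6, -4.4, 33.9]
ee_rot: [-0.632, 0.775, -0.0, 0.001]
contact_force: [-1.1, 1.2, 5.9]
gripper_width: 43.4
grasp_force: 60.5
```

>>> {"method": "send_rows", "body": {
  "targets": [
    {"gripper":1,"x":0,"y":0,"z":-2,"ax":0,"ay":0,"az":0},
    {"gripper":1,"x":0,"y":0,"z":-4,"ax":0,"ay":0,"az":0},
    {"gripper":1,"x":0,"y":0,"z":-2.5,"ax":0,"ay":0,"az":0},
    {"gripper":1,"x":-2,"y":1.2,"z":0,"ax":0,"ay":0,"az":0},
    {"gripper":1,"x":-3.2,"y":1.9,"z":0,"ax":0,"ay":0,"az":0}
  ]
}}

```text
clock: 34.0
position: [541.4, 51.9, 119.4]
ee_rot: [-0.63, 0.776, -0.001, 0.002]
contact_force: [0.5, 0.4, -2.5]
gripper_width: 43.5
grasp_force: 61.3
```

>>> {"method": "send_rows", "body": {
  "targets": [
    {"gripper":1,"x":-3.4,"y":2,"z":0,"ax":0,"ay":0,"az":0},
    {"gripper":1,"x":-3.4,"y":2,"z":0,"ax":0,"ay":0,"az":0},
    {"gripper":1,"x":-3.4,"y":2,"z":0,"ax":0,"ay":0,"az":0},
    {"gripper":1,"x":-3.4,"y":2,"z":0,"ax":0,"ay":0,"az":0},
    {"gripper":1,"x":-3.2,"y":1.9,"z":0,"ax":0,"ay":0,"az":0}
  ]
}}

```text
clock: 34.42
position: [475.5, 238.8, 117.4]
ee_rot: [-0.632, 0.775, 0.0, -0.0]
contact_force: [-0.0, -0.4, -0.8]
gripper_width: 43.0
grasp_force: 61.3
```

>>> {"method": "send_rows", "body": {
  "targets": [
    {"gripper":1,"x":-2.7,"y":1.6,"z":0,"ax":0,"ay":0,"az":0},
    {"gripper":1,"x":0,"y":0,"z":0,"ax":0,"ay":0,"az":0},
    {"gripper":1,"x":0,"y":0,"z":0,"ax":0,"ay":0,"az":0},
    {"gripper":1,"x":0,"y":0,"z":0,"ax":0,"ay":0,"az":0}
  ]
}}

```text
clock: 34.75
position: [466.0, 266.5, 117.2]
ee_rot: [-0.632, 0.775, 0.0, -0.001]
contact_force: [0.2, -1.0, -1.6]
gripper_width: 43.0
grasp_force: 61.3
```

```bash
python3 -c "
from h import *
p=arm.read_state()['position']
rim(p[:2],32,p[2]+62,p[2]+78)"
```

```text
tcp [466.3 266.  117.3] [-6.317e-01  7.752e-01  0.000e+00 -6.000e-04]
15948 circ 464.8 260.5 31.4 [434. 244. 179.] [496. 289. 195.]
```

>>> {"method": "send_rows", "body": {
  "targets": [
    {"gripper":1,"x":-0.9,"y":0.25,"z":0,"ax":0,"ay":0,"az":0},
    {"gripper":1,"x":0,"y":0,"z":2.5,"ax":0,"ay":0,"az":0},
    {"gripper":1,"x":0,"y":0,"z":2.5,"ax":0,"ay":0,"az":0},
    {"gripper":1,"x":0,"y":0,"z":1,"ax":0,"ay":0,"az":0},
    {"gripper":1,"x":0,"y":0,"z":0,"ax":0,"ay":0,"az":0}
  ]
}}

```text
clock: 35.22
position: [464.7, 274.2, 55.1]
ee_rot: [-0.631, 0.775, -0.0, -0.003]
contact_force: [0.8, 0.0, -0.7]
gripper_width: 43.5
grasp_force: 61.3
```

>>> {"method": "send_rows", "body": {
  "targets": [
    {"gripper":1,"x":0,"y":0,"z":0.2,"ax":0,"ay":0,"az":0},
    {"gripper":1,"x":0,"y":0,"z":0,"ax":0,"ay":0,"az":0},
    {"gripper":1,"x":0,"y":0,"z":0,"ax":0,"ay":0,"az":0}
  ]
}}

```text
clock: 35.47
position: [466.8, 276.7, 57.0]
ee_rot: [-0.632, 0.775, 0.0, 0.001]
contact_force: [0.8, -0.3, -1.0]
gripper_width: 43.1
grasp_force: 61.3
```

>>> {"method": "send_rows", "body": {
  "targets": [
    {"gripper":1,"x":0.1,"y":0.1,"z":0.9,"ax":0,"ay":0,"az":0},
    {"gripper":1,"x":0,"y":0,"z":0,"ax":0,"ay":0,"az":0},
    {"gripper":1,"x":0,"y":0,"z":0,"ax":0,"ay":0,"az":0}
  ]
}}

```text
clock: 35.72
position: [464.4, 275.1, 46.5]
ee_rot: [-0.632, 0.775, -0.0, -0.0]
contact_force: [-0.3, 1.1, -1.2]
gripper_width: 43.1
grasp_force: 61.3
```

>>> {"method": "send_rows", "body": {
  "targets": [
    {"gripper":1,"x":0,"y":0,"z":0.1,"ax":0,"ay":0,"az":0},
    {"gripper":1,"x":0,"y":0,"z":0,"ax":0,"ay":0,"az":0},
    {"gripper":1,"x":0,"y":0,"z":0,"ax":0,"ay":0,"az":0}
  ]
}}

```text
clock: 35.97
position: [464.9, 275.5, 46.0]
ee_rot: [-0.632, 0.775, -0.0, 0.0]
contact_force: [0.2, -0.1, -0.4]
gripper_width: 43.2
grasp_force: 61.6
```

>>> {"method": "send_rows", "body": {
  "targets": [
    {"gripper":1,"x":0,"y":0,"z":0.05,"ax":0,"ay":0,"az":0},
    {"gripper":-0.6,"x":0,"y":0,"z":0,"ax":0,"ay":0,"az":0},
    {"gripper":-0.6,"x":0,"y":0,"z":0,"ax":0,"ay":0,"az":0},
    {"gripper":-0.6,"x":0,"y":0,"z":0,"ax":0,"ay":0,"az":0},
    {"gripper":-0.6,"x":0,"y":0,"z":0,"ax":0,"ay":0,"az":0}
  ]
}}

```text
clock: 36.38
position: [464.8, 275.4, 45.1]
ee_rot: [-0.632, 0.775, 0.0, 0.0]
contact_force: [-1.2, -0.4, -0.5]
gripper_width: 68.2
grasp_force: 0.0
```

>>> {"method": "send_rows", "body": {
  "targets": [
    {"gripper":-0.6,"x":0,"y":0,"z":-1,"ax":0,"ay":0,"az":0},
    {"gripper":-0.6,"x":0,"y":0,"z":-2,"ax":0,"ay":0,"az":0},
    {"gripper":-0.6,"x":0,"y":0,"z":-4,"ax":0,"ay":0,"az":0},
    {"gripper":-0.6,"x":0,"y":0,"z":-4,"ax":0,"ay":0,"az":0},
    {"gripper":-0.6,"x":0,"y":0,"z":-4,"ax":0,"ay":0,"az":0}
  ]
}}

```text
clock: 36.8
position: [464.5, 275.0, 197.6]
ee_rot: [-0.632, 0.775, -0.0, -0.0]
contact_force: [0.7, 1.0, -0.5]
gripper_width: 68.3
grasp_force: 0.0
```

>>> {"method": "send_rows", "body": {
  "targets": [
    {"gripper":-0.6,"x":3.5,"y":0,"z":-2,"ax":0,"ay":0,"az":0},
    {"gripper":-0.6,"x":3.5,"y":0,"z":0,"ax":0,"ay":0,"az":0},
    {"gripper":-0.6,"x":0,"y":0,"z":0,"ax":0,"ay":0,"az":0},
    {"gripper":-0.6,"x":0,"y":0,"z":0,"ax":0,"ay":0,"az":0},
    {"gripper":-0.6,"x":0,"y":0,"z":0,"ax":0,"ay":0,"az":0}
  ]
}}

```text
clock: 37.22
position: [450.8, 206.8, 215.8]
ee_rot: [-0.632, 0.775, -0.0, 0.001]
contact_force: [-0.3, 0.6, 0.3]
gripper_width: 68.4
grasp_force: 0.0
```

```bash
python3 - <<'E'
from h import *
im,d,m=shot('wrist');P=cloud(d,m);im2,d2,m2=shot('top');Q=cloud(d2,m2)
print(arm.read_state()['position'])
for n,X,c,r,a,b in [('jar w',P,(465,276),32,106,124),('mill w',P,(484,374),40,145,168),('jar t',Q,(465,276),32,106,124),('mill t',Q,(484,374),40,145,168),('cup t',Q,(509,-281),34,50,66),('glass t',Q,(490,-380),30,62,78),('spoon t',Q,(421,-315),70,15,25),('short t',Q,(429,131),40,110,130)]:
    q=X[(np.hypot(X[...,0]-c[0],X[...,1]-c[1])<r)&(X[...,2]>a)&(X[...,2]<b)]
    if len(q)>4: print(n,len(q),np.round((q.min(0)+q.max(0))/2,1),np.round(q.min(0)),np.round(q.max(0)))
cv2.imwrite('pics/end.png',np.vstack([cv2.resize(im2[150:290,70:490,::-1],(720,240)),cv2.resize(im[:,:,::-1],(480,360))[:, :].repeat(1,1) if False else cv2.copyMakeBorder(cv2.resize(im[:,:,::-1],(460,345)),0,0,130,130,cv2.BORDER_CONSTANT)]))
E
```

```text
[450.81346219 207.35445794 215.01846992]
jar w 2323 [464.1 276.6 112.9] [442. 254. 106.] [486. 299. 120.]
mill w 432 [480.8 356.6 151.1] [463. 350. 145.] [499. 363. 157.]
jar t 58 [454.1 288.2 113.7] [442. 280. 107.] [466. 297. 121.]
cup t 176 [ 507.7 -282.2   56.3] [ 477. -312.   50.] [ 539. -252.   62.]
glass t 124 [ 486.3 -379.7   68.8] [ 463. -404.   62.] [ 509. -356.   75.]
spoon t 219 [ 436.5 -312.8   19.9] [ 384. -378.   15.] [ 489. -248.   25.]
short t 341 [429.6 131.1 120.3] [406. 107. 111.] [453. 155. 130.]
```

View pics/end.png

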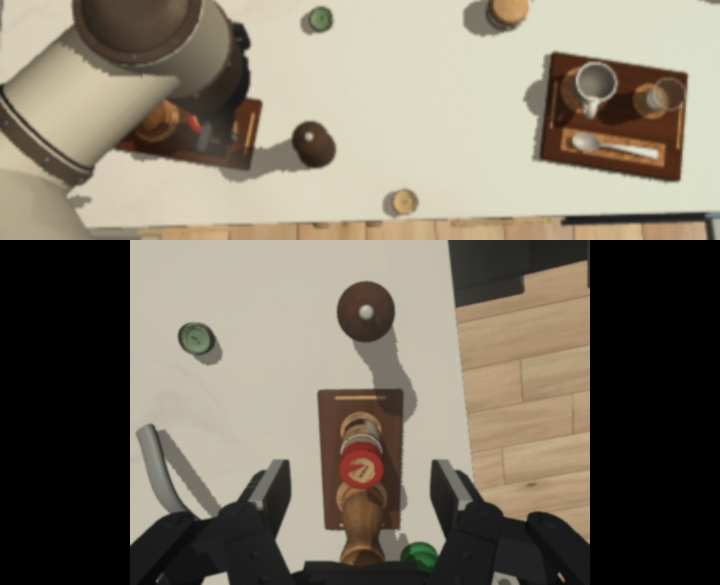

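All five items are upright on their places: the jar and mill on the left board, the cup, glass and spoon on the right. The short mill is unmoved and the gripper is clear.

```bash
python3 -c "
from bench import arm
print(arm.job_done())"
```

```text
the job is handed in; nothing more can be done
None
```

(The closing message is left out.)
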